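# Make up two hardware kits

### The job

Make up two hardware kits from the stock on the packing table. Into the cardboard tray put the blue U-bracket, in the long compartment, and the red-wheeled caster and the brass bush, each in a small compartment of its own (either one); into the dark grey tray put the galvanised angle bracket, in the long compartment, and the levelling foot in either small compartment. Set every part down flat on the tray floor, standing the way up it stood in the stock, and leave the red U-bracket and the green-wheeled caster where they stand.

Things in the scene. Friction and masses are not known exactly. Their poses are not given: they have to be found in the camera images.
- cardboard_tray: Brown cardboard tray, fixed: 180 (x) by 190 mm (y), walls and dividers 5 mm thick, tops at z = 18, floor at z = 4; origin: centre of underside. Long compartment on its -x side, facing the robot: inner 80 by 180, centre (-45, 0) mm. Two small ones on its +x side: inner 85 by 87.5, centres (42.5, +46.25) and (42.5, -46.25). At the left or right end of the stock, turned up to 15 deg.
- grey_tray: Dark grey plastic tray, fixed: 180 (x) by 190 mm (y), walls and dividers 5 mm thick, tops at z = 18, floor at z = 4; origin: centre of underside. Long compartment on its -x side, facing the robot: inner 80 by 180, centre (-45, 0) mm. Two small ones on its +x side: inner 85 by 87.5, centres (42.5, +46.25) and (42.5, -46.25). At the left or right end of the stock, turned up to 15 deg.
- blue_bracket: Blue painted steel U-bracket, open at the top, on its flat base: 60 mm along x (the channel), 44 mm across y over the outsides of its two upright side plates (5 mm thick), 50 mm high; origin: centre of underside, z up. Grip from above across the 44 mm. 220 g.
- red_caster: Caster with a red wheel, upside down on its plate, wheel on top. Plate 60 (x) by 50 (y) by 5 mm; fork cheeks 32 mm wide in x, outer faces 40 mm apart across y, from z = 10 to 62; wheel 50 mm dia., 26 wide, axle along y at z = 48, top at 73. Origin: centre of plate's underside. Grip from above across the cheeks. 250 g.
- brass_bush: Brass flanged bush, standing on its flange: flange 50 mm diameter and 6 mm thick, round body 34 mm diameter, 48 mm high overall, a dark bore mark on top; origin at the centre of its underside. 250 g.
- angle_bracket: Bare grey galvanised angle (L) bracket on its base plate: base 60 mm (x) by 50 mm (y), 8 mm thick; upright leg 10 mm thick along its -x edge (x from -30 to -20 mm, 50 mm wide in y), its top at z = 55 mm; origin at the centre of the base's underside. Gripped from above across the 10 mm leg (middle at x = -25). 260 g.
- levelling_foot: Levelling foot standing on its round black pad (52 mm diameter, 18 mm high, tapering), a steel nut 22 mm across on top of it up to z = 27 mm, then an upright steel stem 14 mm in diameter up to z = 70 mm; origin at the centre of its underside. Gripped by the stem. 150 g.
- red_bracket: Stays in the stock: red painted steel U-bracket, open at the top, on its flat base: 60 mm along x (the channel), 44 mm across y over the outsides of its two upright side plates (5 mm thick), 50 mm high; origin: centre of underside, z up. Grip from above across the 44 mm.
- green_caster: Stays in the stock: caster with a green wheel, upside down on its plate, wheel on top. Plate 60 (x) by 50 (y) by 5 mm; fork cheeks 32 mm wide in x, outer faces 40 mm apart across y, from z = 10 to 62; wheel 50 mm dia., 26 wide, axle along y at z = 48, top at 73. Origin: centre of plate's underside. Grip from above across the cheeks.
Mind the look-alikes: they are no part of the job. Of the things that look like the blue_bracket, the smallest one is meant.

How it is judged:
At the end, for the whole second after the job is handed in: Blue U-bracket in the cardboard tray's long compartment, red caster and brass bush one each in its small ones; angle bracket in the grey tray's long compartment, levelling foot in one of its small ones. Each within 4 mm of the tray floor, upright within 0.1 rad, released and at rest (x of blue_bracket in the frame of cardboard_tray between -0.08 and -0.01 m and y of blue_bracket in the frame of cardboard_tray between -0.085 and 0.085 m and z of blue_bracket in the frame of cardboard_tray below 0.008 m and angle between each of blue_bracket, angle_bracket's own z axis and vertical below 0.1 rad and (((x of red_caster in the frame of cardboard_tray between 0.005 and 0.08 m and y of red_caster in the frame of cardboard_tray between 0.008 and 0.085 m and z of red_caster in the frame of cardboard_tray below 0.008 m and angle between red_caster's own z axis and vertical below 0.1 rad) and (x of brass_bush in the frame of cardboard_tray between 0.005 and 0.08 m and y of brass_bush in the frame of cardboard_tray between -0.085 and -0.008 m and z of brass_bush in the frame of cardboard_tray below 0.008 m and angle between brass_bush's own z axis and vertical below 0.1 rad)) or ((x of red_caster in the frame of cardboard_tray between 0.005 and 0.08 m and y of red_caster in the frame of cardboard_tray between -0.085 and -0.008 m and z of red_caster in the frame of cardboard_tray below 0.008 m and angle between red_caster's own z axis and vertical below 0.1 rad) and (x of brass_bush in the frame of cardboard_tray between 0.005 and 0.08 m and y of brass_bush in the frame of cardboard_tray between 0.008 and 0.085 m and z of brass_bush in the frame of cardboard_tray below 0.008 m and angle between brass_bush's own z axis and vertical below 0.1 rad))) and x of angle_bracket in the frame of grey_tray between -0.08 and -0.01 m and y of angle_bracket in the frame of grey_tray between -0.085 and 0.085 m and z of angle_bracket in the frame of grey_tray below 0.008 m and ((x of levelling_foot in the frame of grey_tray between 0.005 and 0.08 m and y of levelling_foot in the frame of grey_tray between 0.008 and 0.085 m and z of levelling_foot in the frame of grey_tray below 0.008 m and angle between levelling_foot's own z axis and vertical below 0.1 rad) or (x of levelling_foot in the frame of grey_tray between 0.005 and 0.08 m and y of levelling_foot in the frame of grey_tray between -0.085 and -0.008 m and z of levelling_foot in the frame of grey_tray below 0.008 m and angle between levelling_foot's own z axis and vertical below 0.1 rad)) and linear speed of each of blue_bracket, red_caster, brass_bush, angle_bracket, levelling_foot below 0.02 m/s and angular speed of each of blue_bracket, red_caster, brass_bush, angle_bracket, levelling_foot below 0.2 rad/s); the robot touches nothing.
It fails at once if the red U-bracket is moved from its place by more than 20 mm (distance of red_bracket from where it was at the start of the episode above 0.02 m).
It fails at once if the green-wheeled caster is moved from its place by more than 20 mm (distance of green_caster from where it was at the start of the episode above 0.02 m).
It also fails if it takes over 128 s, if anything falls off the work surface, if the arm or the gripper's body presses on something with over 40 N, if the wrist force passes 120 N, or if a joint passes its speed limit or range.

### The arm

A 6-joint arm with a two-finger parallel gripper is mounted at the origin on the work surface. World frame = base frame: x ahead of the robot, y to its left, z up, the work surface at z = 0. Lengths are in m, angles in rad, forces in N, time in s.
With the tool pointing down it reaches from about 0.4 to 0.925 m from the base axis. Payload 3.4 kg.
Tool frame: the origin (TCP) lies midway between the tips of the shut fingers; the grasp point (between the pads) lies arm.hold_point_z behind it (arm.hold_point_z is the distance from the TCP to the grasp point, in m); z points along the fingers, y is the direction in which the jaws open and shut (so a half turn about z gives the same grasp; the last joint's range is limited). The gripper opens to 85 mm and grips with 20 to 120 N. Pads are 22 mm wide; open, the fingers measure 114 mm over their backs; the gripper's body (76 mm by 85 mm) begins 54 mm behind the grasp point. The pads swing forward as they close: fully open they stand 13 mm farther back than shut.
Start: joints at [-1.216, 0.307, 1.506, -0, 1.328, -0.073], TCP at [0.239, -0.523, 0.211] pointing down, gripper open.
Joint ranges: [-3.12, 3.12], [-1.05, 2.28], [0.14, 2.33], [-1.42, 4.57], [0.1, 2.73], [-2.68, 2.68]. Speed limits (rad/s): [2.57, 2.57, 3.14, 3.14, 3.14, 3.14].

### API

Orientations are given as a unit quaternion [x, y, z, w].
In Python, from station import sense, imaging, arm, nets gives the robot as it stands.
- The arm moves only by the tool move_arm, never from a script. Its argument "series" is a list of rows, each an object with "grip": the opening, from 0 (shut) to 1 (fully open); "delta_pos": the shift along the tool's x, y, z in cm, a list of three; "rot": the turn, a rotation vector about the tool's x, y, z in degrees, a list of three. In form: [{"grip": grip, "delta_pos": [x, y, z], "rot": [rx, ry, rz]}, ...]. A call has 1 to 5 rows; each row is the pose to reach, as a shift and turn from the pose commanded when the call began, along the tool's axes at that moment; what a row does not reach only later rows make up. A row lasts 1/8 s, in which the tool goes at most 62.5 mm and 10.7 degrees, less where a joint would pass 70% of its speed; a pose out of reach is approached as far as the arm can. A call with a gripper value outside its range is refused whole. The fingers move at their own pace and stop on an object; "grip_force" is the grip in N (left out, the last holds). Time passes only in rows, so rows that repeat a pose let the fingers close. It gives the time, the measured TCP pose, the force and the opening at its end, in the units of the state.
- sense(): the state, without advancing time (a new reading comes with each control period).
- imaging.camera(name): name is "scene" or "top"; returns a dict with "img" (400x640x3 uint8, blue, green, red), "fx", "fy", "cx", "cy" (pixels), "distortion" ([k1, k2, p1, p2, k3] as OpenCV has them; the pictures are not rectified), "camera_from_world" (4x4, takes a point from world to camera coordinates). Camera axes: x right, y down, z forward; pixel columns grow to the right and rows downward; lengths in m; the calibration is good to about 2 mm. A picture is of the moment at which its call begins. There is no depth.
- arm.job_done(): hands the job in, once; it reports no verdict.
Trained networks look in a picture, given as the dict that the camera call returned (one of the last four; its "shot" number tells which), for a name from the list of things; names that differ only in an ending like _2 or _b are one class to them, and where a whole thing is asked for, a point or a joint stands for the part that bears it (a point fixed in the world has none). Each returns a list of dicts, best first, with "confidence" (0 to 1); they miss things now and then, are a little off and sometimes report something else, mostly with a low value. They report only what shows in the picture. A call takes as long as a camera call. They do not tell look-alikes from the thing itself.
- nets.look_for(thing, picture): "rect" ([centre column, centre row, width, height] in pixels, round what is visible of it).
- nets.cut_out(thing, picture): "pixels" (400x640 bool, what is visible of it) and "rect" ([centre column, centre row, width, height] in pixels, round what is visible of it).
The state is a dict: "t": time; "qpos": joint angles; "joint_vel": joint speeds; "joint_torque": joint torques, N m; "tool_pos": TCP position; "ee_rot": TCP orientation; "ft_force": force on the tool from outside, world axes, zero at the start; "torque": the same for the moment, N m; "grip_width": finger opening in m.
Only numpy, scipy, OpenCV 4.12 (cv2) and the standard library are available. Lean on these libraries where they do the work, as an engineer would, in place of code of your own. Each camera call takes 0.05 s, during which the arm holds its last target.

## Working session

There is one attempt and no reset: what is moved stays moved. The work goes in short steps, Python scripts to look and compute and a tool call to move; the robot and the scene stay as the last step left them, time stands still between calls to the robot, and variables do not carry over. Pictures are saved under pics/ and viewed, and the job is handed in when it is done.

Besides the shell and the picture viewer there is one more tool, called after "Request:" as a command line: name --argument value ..., lists and objects as JSON in quotes. move_arm: Moves the arm, as the interface text tells. Its arguments: {"type":"object","properties":{"series":{"type":"array"},"grip_force":{"type":"number"}},"required":["series"]}

```bash
ls; mkdir -p pics; python3 - <<'E'
from station import sense, imaging, arm, nets
import cv2,json
s=sense(); print(s); print(arm.hold_point_z)
for n in("scene","top"):
    c=imaging.camera(n); cv2.imwrite(f"pics/{n}0.png",c["img"]); print(n,c["fx"],c["fy"],c["cx"],c["cy"],c["distortion"],c["camera_from_world"].tolist() if hasattr(c["camera_from_world"],'tolist') else c["camera_from_world"])
E
```

```text
pics
{'t': 0.0, 'qpos': array([-1.21651331e+00,  3.07561099e-01,  1.50768334e+00,  1.85504362e-05,
        1.32840922e+00, -7.35117164e-02]), 'joint_vel': array([-8.68015986e-04, -2.06445742e-05, -8.16712386e-05,  1.55745225e-04,
        1.04709739e-03, -1.67866878e-03]), 'joint_torque': array([ 4.18774398e-04, -4.57551527e+01, -2.51913035e+01, -1.36688268e-04,
        1.33663093e-02, -1.38422683e-05]), 'tool_pos': array([ 0.23826469, -0.5224875 ,  0.20978416]), 'ee_rot': array([ 9.77211000e-01,  2.12267756e-01, -1.35279703e-04, -1.02162328e-03]), 'ft_force': array([-0.51773003,  0.49224532, -1.07018366]), 'torque': array([-0.04861523,  0.00482628,  0.03354667]), 'grip_width': 0.08528735733447192}
0.0187
scene 495.33649100594556 495.33649100594556 324.04529573582073 195.2830460094384 [0.01964276 0.         0.         0.         0.        ] [[0.7967818909186507, 0.6041649491045967, -0.011105520138193475, -0.42204462616355054], [0.31768916138853764, -0.434465313414748, -0.8428009777970555, -0.13897007339611056], [-0.5140157731435363, 0.6680004533777393, -0.5381107499825549, 1.3233884524286046], [0.0, 0.0, 0.0, 1.0]]
top 502.4127701290742 502.4127701290742 318.55532909484606 195.58551428586375 [-0.11896809  0.          0.          0.          0.        ] [[0.01858731525875604, -0.999814424024117, 0.005062531461129729, -0.019848896277020526], [-0.9965130806707996, -0.01893739429597277, -0.08125918501481254, 0.49030362240402475], [0.08133997641666917, -0.0035344887327833086, -0.9966801471013323, 1.0476861693662085], [0.0, 0.0, 0.0, 1.0]]
```

View pics/top0.png

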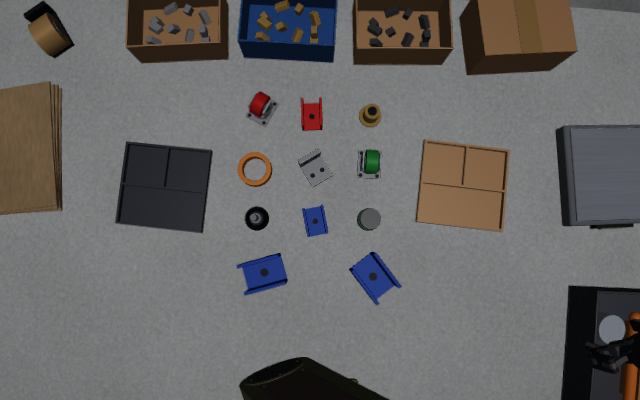

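View pics/scene0.png

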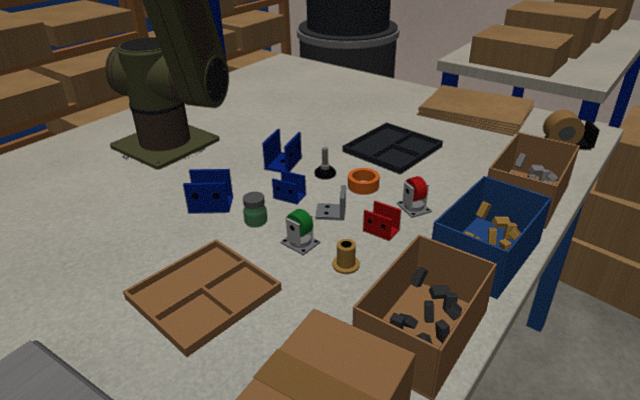

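```bash
cat > h.py <<'E'
import numpy as np, cv2
from scipy.optimize import minimize
def box(x0,x1,y0,y1,z0,z1): return np.array([[x,y,z] for x in(x0,x1) for y in(y0,y1) for z in(z0,z1)])/1000.
def cyl(r0,r1,z0,z1,n=28):
    a=np.linspace(0,2*np.pi,n,endpoint=False); c=np.c_[np.cos(a),np.sin(a)]
    return np.r_[np.c_[c*r0,np.full(n,z0)],np.c_[c*r1,np.full(n,z1)]]/1000.
def ycyl(r,zc,w,n=28):
    a=np.linspace(0,2*np.pi,n,endpoint=False)
    return np.concatenate([np.c_[r*np.cos(a),np.full(n,y),zc+r*np.sin(a)] for y in(-w/2,w/2)])/1000.
U=[box(-30,30,-22,22,0,5),box(-30,30,-22,-17,0,50),box(-30,30,17,22,0,50)]
C=[box(-30,30,-25,25,0,5),box(-16,16,-20,20,5,12),box(-16,16,-20,-14,10,62),box(-16,16,14,20,10,62),ycyl(25,48,26)]
T=[box(-90,90,-95,95,0,4)]+[box(-90,90,s*92.5-2.5,s*92.5+2.5,0,18) for s in(-1,1)]+[box(s*87.5-2.5,s*87.5+2.5,-95,95,0,18) for s in(-1,1)]
M=dict(blue_bracket=U,red_bracket=U,red_caster=C,green_caster=C,cardboard_tray=T,grey_tray=T,
 brass_bush=[cyl(25,25,0,6),cyl(17,17,6,48)],
 angle_bracket=[box(-30,30,-25,25,0,8),box(-30,-20,-25,25,0,55)],
 levelling_foot=[cyl(26,18,0,18),cyl(11,11,18,27),cyl(7,7,27,70)])
def proj(P,c):
    E=np.array(c["camera_from_world"]); K=np.array([[c["fx"],0,c["cx"]],[0,c["fy"],c["cy"]],[0,0,1.]])
    return cv2.projectPoints(np.asarray(P,float),cv2.Rodrigues(E[:3,:3])[0],E[:3,3],K,np.array(c["distortion"],float))[0][:,0]
def place(P,p,z=0):
    R=np.array([[np.cos(p[2]),-np.sin(p[2]),0],[np.sin(p[2]),np.cos(p[2]),0],[0,0,1]])
    return P@R.T+[p[0],p[1],z]
def mask(parts,p,c,z=0):
    m=np.zeros((400,640),np.uint8)
    for P in parts:
        uv=proj(place(P,p,z),c); h=cv2.convexHull((uv*16).round().astype(np.int32))
        cv2.fillConvexPoly(m,h,1,shift=4)
    return m>0
def ray0(u,v,c,z=0.02):
    E=np.array(c["camera_from_world"]); K=np.array([[c["fx"],0,c["cx"]],[0,c["fy"],c["cy"]],[0,0,1.]])
    q=cv2.undistortPoints(np.array([[[u,v]]],float),K,np.array(c["distortion"],float))[0,0]
    R=E[:3,:3]; o=-R.T@E[:3,3]; d=R.T@np.r_[q,1]; return o+d*(z-o[2])/d[2]
def fit(name,obs,x0,yaws,z=0):
    parts=M[name]
    def cost(p):
        s=0
        for c,m in obs:
            r=mask(parts,p,c,z); s+=1-(r&m).sum()/max(1,(r|m).sum())
        return s/len(obs)
    best=[]
    for y in yaws:
        p=np.r_[x0,y]
        for k in range(2):
            S=np.array([p,p+[.006,0,0],p+[0,.006,0],p+[0,0,.15]])
            r=minimize(cost,p,method="Nelder-Mead",options=dict(initial_simplex=S,xatol=2e-4,fatol=1e-4,maxiter=120)); p=r.x
        best.append((r.fun,r.x))
    return sorted(best,key=lambda t:t[0])
E
python3 - <<'E'
from h import *
from station import imaging,nets
import pickle
ct=imaging.camera("top"); cs=imaging.camera("scene")
D={}
for n in M:
    D[n]=[nets.cut_out(n,ct),nets.cut_out(n,cs)]
    for k,d in zip("ts",D[n]): print(n,k,[(round(e["confidence"],2),np.round(e["rect"]).tolist(),int(np.sum(e["pixels"]))) for e in d[:4]])
pickle.dump((ct,cs,D),open("d.pkl","wb"))
E
```

```text
blue_bracket t [(0.71, [376.0, 277.0, 55.0, 52.0], 1398), (0.65, [262.0, 274.0, 48.0, 40.0], 1325), (0.62, [316.0, 221.0, 25.0, 30.0], 626)]
blue_bracket s [(0.87, [292.0, 188.0, 34.0, 32.0], 876), (0.67, [211.0, 192.0, 51.0, 47.0], 1946), (0.57, [283.0, 151.0, 38.0, 44.0], 1183)]
red_bracket t [(0.84, [311.0, 113.0, 23.0, 33.0], 592)]
red_bracket s [(0.9, [382.0, 223.0, 38.0, 43.0], 1199), (0.37, [290.0, 187.0, 34.0, 31.0], 884)]
red_caster t [(0.79, [262.0, 111.0, 35.0, 32.0], 679)]
red_caster s [(0.67, [414.0, 196.0, 36.0, 42.0], 930)]
green_caster t [(0.73, [369.0, 164.0, 25.0, 33.0], 674)]
green_caster s [(0.57, [302.0, 233.0, 42.0, 47.0], 1169)]
cardboard_tray t [(0.8, [462.0, 186.0, 97.0, 92.0], 7325)]
cardboard_tray s [(0.65, [203.0, 297.0, 159.0, 116.0], 9739)]
grey_tray t [(0.78, [164.0, 185.0, 97.0, 92.0], 7300)]
grey_tray s [(0.69, [394.0, 150.0, 101.0, 50.0], 3012)]
brass_bush t [(0.74, [372.0, 117.0, 18.0, 24.0], 411), (0.64, [370.0, 163.0, 25.0, 33.0], 677)]
brass_bush s [(0.7, [347.0, 257.0, 24.0, 36.0], 745)]
angle_bracket t [(0.79, [315.0, 168.0, 31.0, 38.0], 767)]
angle_bracket s [(0.67, [332.0, 203.0, 23.0, 33.0], 480)]
levelling_foot t [(0.69, [256.0, 218.0, 26.0, 24.0], 442)]
levelling_foot s [(0.72, [326.0, 164.0, 20.0, 32.0], 425), (0.64, [392.0, 150.0, 97.0, 48.0], 2927)]
```

```bash
python3 - <<'E'
from h import *
import pickle
ct,cs,D=pickle.load(open("d.pkl","rb"))
sel={"blue_bracket":(2,0)}
it=ct["img"].copy(); is_=cs["img"].copy(); out={}
for n in M:
    i,j=sel.get(n,(0,0)); dt,ds=D[n][i],D[n][j] if 0 else D[n][1][j]
    x0=ray0(dt["rect"][0],dt["rect"][1],ct)[:2]
    yaws=[0] if n in("brass_bush","levelling_foot") else ([-.15,.15] if "tray" in n else np.arange(8)*np.pi/4 if n=="angle_bracket" else np.arange(4)*np.pi/4-.1)
    B=fit(n,[(ct,np.array(dt["pixels"])),(cs,np.array(ds["pixels"]))],x0,yaws)
    b=B[0]; out[n]=b[1]
    single=[np.round(fit(n,[(c,np.array(d["pixels"]))],b[1][:2],[b[1][2]])[0][1],4).tolist() for c,d in((ct,dt),(cs,ds))]
    print(n,np.round(b[1],4),round(b[0],3),"others",[(round(q[0],2),round(q[1][2],2)) for q in B[1:]],"top/scene",single)
    for im,c in((it,ct),(is_,cs)):
        m=np.zeros((400,640),np.uint8)
        for P in M[n]:
            h=cv2.convexHull(proj(place(P,b[1]),c).round().astype(np.int32)); cv2.polylines(im,[h],True,(255,255,0),1)
pickle.dump(out,open("poses.pkl","wb"))
cv2.imwrite("pics/ft.png",cv2.resize(it[80:300,100:520],None,fx=1.9,fy=1.9,interpolation=cv2.INTER_CUBIC)); cv2.imwrite("pics/fs.png",cv2.resize(is_[100:360,110:460],None,fx=2.2,fy=2.2,interpolation=cv2.INTER_CUBIC))
E
```

```text
Traceback (most recent call last):
IndexError: list index out of range
```

```bash
cat > f.py <<'E'
from h import *
import pickle
ct,cs,D=pickle.load(open("d.pkl","rb"))
sel={"blue_bracket":(2,0)}
it=ct["img"].copy(); is_=cs["img"].copy(); out={}
for n in M:
    i,j=sel.get(n,(0,0)); dt,ds=D[n][0][i],D[n][1][j]
    x0=ray0(dt["rect"][0],dt["rect"][1],ct)[:2]
    yaws=[0] if n in("brass_bush","levelling_foot") else ([-.15,.15] if "tray" in n else np.arange(8)*np.pi/4 if n=="angle_bracket" else np.arange(4)*np.pi/4-.1)
    B=fit(n,[(ct,np.array(dt["pixels"])),(cs,np.array(ds["pixels"]))],x0,yaws)
    b=B[0]; out[n]=b[1]
    single=[np.round(fit(n,[(c,np.array(d["pixels"]))],b[1][:2],[b[1][2]])[0][1],4).tolist() for c,d in((ct,dt),(cs,ds))]
    print(n,np.round(b[1],4),round(b[0],3),"others",[(round(q[0],2),round(q[1][2],2)) for q in B[1:]],"top/scene",single)
    for im,c in((it,ct),(is_,cs)):
        for P in M[n]:
            h=cv2.convexHull(proj(place(P,b[1]),c).round().astype(np.int32)); cv2.polylines(im,[h],True,(255,255,0),1)
pickle.dump(out,open("poses.pkl","wb"))
cv2.imwrite("pics/ft.png",cv2.resize(it[80:300,100:520],None,fx=1.9,fy=1.9,interpolation=cv2.INTER_CUBIC)); cv2.imwrite("pics/fs.png",cv2.resize(is_[100:360,110:460],None,fx=2.2,fy=2.2,interpolation=cv2.INTER_CUBIC))
E
python3 f.py
```

```text
blue_bracket [ 0.438  -0.0034  0.2026] 0.077 others [(np.float64(0.08), np.float64(0.19)), (np.float64(0.08), np.float64(3.35)), (np.float64(0.27), np.float64(1.41))] top/scene [[0.438, -0.0034, 0.2026], [0.438, -0.004, 0.2265]]
red_bracket [0.6659 0.0077 0.0542] 0.063 others [(np.float64(0.06), np.float64(3.19)), (np.float64(0.25), np.float64(1.35)), (np.float64(0.28), np.float64(0.78))] top/scene [[0.6659, 0.0077, 0.0542], [0.666, 0.0075, 0.0539]]
red_caster [0.6786 0.1185 2.6412] 0.105 others [(np.float64(0.11), np.float64(-0.5)), (np.float64(0.17), np.float64(1.3)), (np.float64(0.19), np.float64(0.87))] top/scene [[0.6786, 0.1185, 2.6412], [0.6788, 0.1168, 2.6162]]
green_caster [ 0.5626 -0.1198  3.0876] 0.068 others [(np.float64(0.07), np.float64(-0.05)), (np.float64(0.08), np.float64(-0.02)), (np.float64(0.17), np.float64(1.31))] top/scene [[0.5632, -0.1184, 3.116], [0.5621, -0.1194, 3.1081]]
cardboard_tray [ 0.52   -0.3237 -0.1019] 0.023 others [(np.float64(0.02), np.float64(-0.09))] top/scene [[0.5196, -0.3239, -0.0935], [0.5199, -0.3236, -0.1032]]
grey_tray [ 0.5056  0.326  -0.0931] 0.03 others [(np.float64(0.03), np.float64(-0.09))] top/scene [[0.505, 0.3265, -0.0795], [0.5072, 0.324, -0.0953]]
brass_bush [ 0.6709 -0.12   -0.0199] 0.088 others [] top/scene [[0.6709, -0.12, -0.0199], [0.6709, -0.12, -0.0199]]
angle_bracket [ 5.4890e-01 -1.6000e-03  3.7456e+00] 0.145 others [(np.float64(0.15), np.float64(3.7)), (np.float64(0.27), np.float64(0.6)), (np.float64(0.27), np.float64(0.62)), (np.float64(0.36), np.float64(2.35)), (np.float64(0.37), np.float64(2.1)), (np.float64(0.42), np.float64(5.06)), (np.float64(0.43), np.float64(5.35))] top/scene [[0.5495, -0.0016, 3.6963], [0.5488, -0.0015, 3.755]]
levelling_foot [ 0.441   0.1226 -0.0338] 0.083 others [] top/scene [[0.4417, 0.1225, -0.0372], [0.4408, 0.1231, -0.0069]]
```

View pics/ft.png

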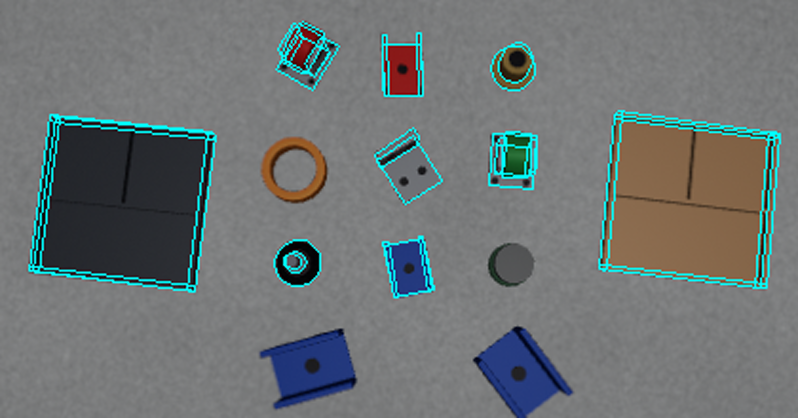

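View pics/fs.png

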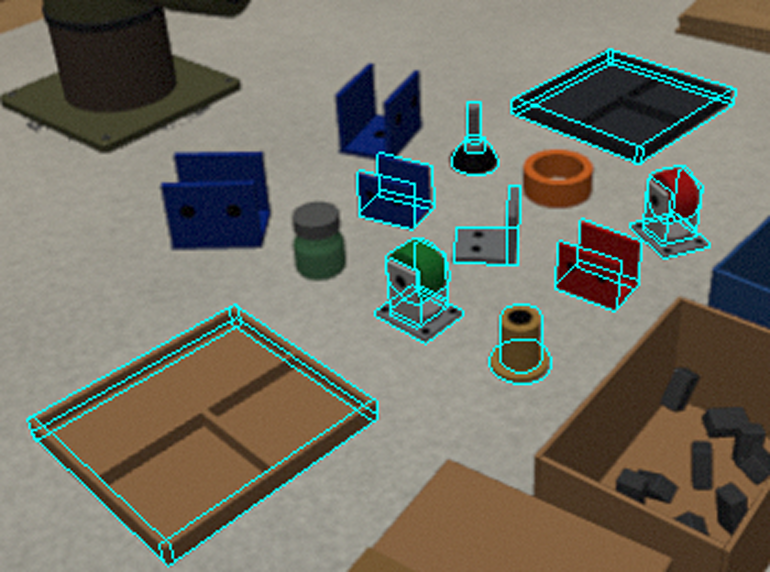

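The overlays fit both views. The smallest blue bracket is at top pixel (315,220), the angle bracket's leg is on its upper-left side, and the long compartments face the robot. The angle bracket's yaw is the least certain, so I'll check it up close.

```bash
cat > go.py <<'E'
# usage: go.py x y z theta(rad) -> delta in tool axes
import sys,numpy as np
from scipy.spatial.transform import Rotation as R
from station import sense
s=sense(); r=R.from_quat(s["ee_rot"]); x,y,z,th=map(float,sys.argv[1:5])
tgt=R.from_matrix(np.array([[np.cos(th),np.sin(th),0],[np.sin(th),-np.cos(th),0],[0,0,-1]]))
print("t",s["t"],"pos",np.round(s["tool_pos"],4),"w",round(s["grip_width"],4),"q6",round(s["qpos"][5],2),"f",np.round(s["ft_force"],1))
print("delta_cm",np.round(r.inv().apply(np.array([x,y,z])-s["tool_pos"])*100,2),"rot_deg",np.round((r.inv()*tgt).as_rotvec(degrees=True),1))
E
python3 go.py 0.671 -0.12 0.13 0
python3 - <<'E'
from h import *
import pickle
ct,cs,D=pickle.load(open("d.pkl","rb")); rows=[]
for yaw in(3.60,3.70):
    r=[]
    for c,(a,b,u,v) in((ct,(140,200,285,345)),(cs,(175,230,300,360))):
        k=6; im=cv2.resize(c["img"][a:b,u:v],None,fx=k,fy=k,interpolation=cv2.INTER_CUBIC)
        for P in M["angle_bracket"]:
            h=cv2.convexHull((((proj(place(P,[.549,-.0016,yaw]),c)-[u,a])+.5)*k).round().astype(np.int32)); cv2.polylines(im,[h],True,(255,255,0),1)
        r.append(cv2.resize(im,(380,290)))
    rows.append(np.hstack(r))
cv2.imwrite("pics/ang.png",np.vstack(rows))
E
```

```text
t 1.1 pos [ 0.2385 -0.5232  0.2107] w 0.0851 q6 -0.07 f [-0.   0.   0.1]
delta_cm [ 56.08 -18.75   8.07] rot_deg [ 0.   0.  24.5]
```

View pics/ang.png

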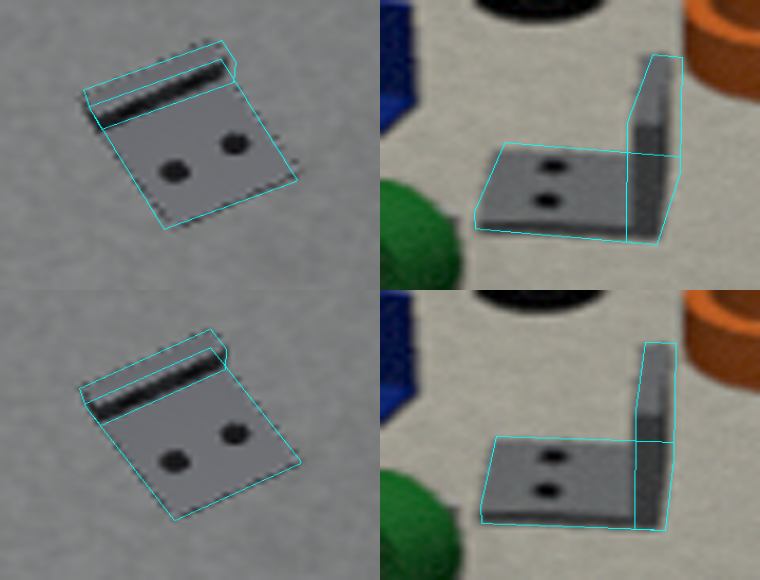

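The angle bracket's yaw is about 3.66: 3.60 and 3.70 bracket the outline in both views. Its leg is around (0.571, 0.011). I'll start with the bush.

Request:
move_arm --series '[{"grip": 1, "delta_pos": [5.5, -1.9, 0], "rot": [0, 0, 8]}, {"grip": 1, "delta_pos": [11, -3.7, 0], "rot": [0, 0, 16]}, {"grip": 1, "delta_pos": [17, -5.6, 0], "rot": [0, 0, 24.5]}, {"grip": 1, "delta_pos": [23, -7.5, 0], "rot": [0, 0, 24.5]}, {"grip": 1, "delta_pos": [29, -9.5, 0], "rot": [0, 0, 24.5]}]' --grip_force 60

```text
t: 1.72
tool_pos: [0.4632, -0.3163, 0.2109]
ee_rot: [1.0, -0.0, 0.0, 0.0]
ft_force: [0.4, -2.1, 0.2]
grip_width: 0.0854
```

```bash
python3 go.py 0.671 -0.12 0.13 0
```

```text
t 1.725 pos [ 0.4632 -0.3163  0.2109] w 0.0854 q6 0.9 f [ 0.4 -2.1  0.2]
delta_cm [ 20.77 -19.63   8.09] rot_deg [ 0. -0. -0.]
```

Request:
move_arm --series '[{"grip": 1, "delta_pos": [5.2, -4.9, 0], "rot": [0, 0, 0]}, {"grip": 1, "delta_pos": [10.4, -9.8, 0], "rot": [0, 0, 0]}, {"grip": 1, "delta_pos": [15.6, -14.7, 3], "rot": [0, 0, 0]}, {"grip": 1, "delta_pos": [20.8, -19.6, 8], "rot": [0, 0, 0]}, {"grip": 1, "delta_pos": [20.8, -19.6, 8], "rot": [0, 0, 0]}]'

```text
t: 2.35
tool_pos: [0.6712, -0.1198, 0.1298]
ee_rot: [1.0, 0.001, 0.0, 0.0]
ft_force: [0.9, -0.4, -0.5]
grip_width: 0.0854
```

```bash
python3 go.py 0.671 -0.12 0.018 0
```

```text
t 2.35 pos [ 0.6712 -0.1198  0.1298] w 0.0854 q6 1.33 f [ 0.9 -0.4 -0.5]
delta_cm [-0.03  0.02 11.18] rot_deg [ 0.  -0.   0.1]
```

Request:
move_arm --series '[{"grip": 1, "delta_pos": [0, 0, 4], "rot": [0, 0, 0]}, {"grip": 1, "delta_pos": [0, 0, 8], "rot": [0, 0, 0]}, {"grip": 1, "delta_pos": [0, 0, 11.2], "rot": [0, 0, 0]}, {"grip": 1, "delta_pos": [0, 0, 11.2], "rot": [0, 0, 0]}, {"grip": 0.2, "delta_pos": [0, 0, 11.2], "rot": [0, 0, 0]}]'

```text
t: 2.98
tool_pos: [0.6707, -0.1218, 0.0198]
ee_rot: [1.0, 0.0, 0.001, 0.0]
ft_force: [0.4, -0.7, 0.4]
grip_width: 0.0692
```

Request:
move_arm --series '[{"grip": 0, "delta_pos": [0, 0, 0], "rot": [0, 0, 0]}, {"grip": 0, "delta_pos": [0, 0, 0], "rot": [0, 0, 0]}, {"grip": 0, "delta_pos": [0, 0, 0], "rot": [0, 0, 0]}, {"grip": 0, "delta_pos": [0, 0, 0], "rot": [0, 0, 0]}]'

```text
t: 3.48
tool_pos: [0.671, -0.1215, 0.0208]
ee_rot: [1.0, 0.0, 0.002, 0.0]
ft_force: [-0.4, 1.6, 5.5]
grip_width: 0.0301
```

```bash
cat > pic.py <<'E'
import sys,cv2,numpy as np
from station import imaging
n=sys.argv[1]; o=[]
from h import proj
x,y=map(float,sys.argv[2:4])
for cam in("top","scene"):
    c=imaging.camera(cam); u,v=proj([[x,y,.03]],c)[0].astype(int)
    a=min(max(v-50,0),290); b=min(max(u-55,0),520)
    o.append(cv2.resize(c["img"][a:a+110,b:b+120],None,fx=3.3,fy=3.3,interpolation=cv2.INTER_CUBIC)); print(cam,"crop origin",b,a)
cv2.imwrite(f"pics/{n}.png",np.hstack(o))
E
python3 pic.py g1 0.671 -0.12; python3 go.py 0.671 -0.12 0.018 0
```

```text
top crop origin 316 62
scene crop origin 291 202
t 3.575 pos [ 0.671  -0.1215  0.0209] w 0.03 q6 1.33 f [-0.5  1.1  5.1]
delta_cm [ 0.   -0.15  0.29] rot_deg [ 0.  -0.2  0. ]
```

View pics/g1.png

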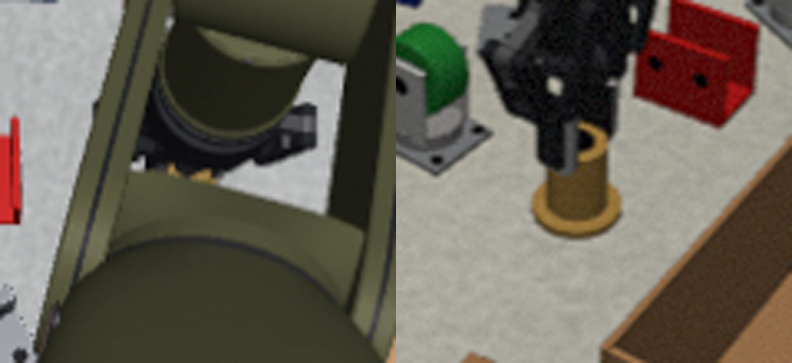

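```bash
python3 - <<'E'
from h import *; import pickle
ct,cs,D=pickle.load(open("d.pkl","rb"))
for p in([.671,-.14,.02],[.671,-.14,.04],[.671,-.12,.048],[.671,-.12,0],[.682,-.14,.02],[.66,-.14,.02]):
    u=proj([p],cs)[0]; print(p,u.round(1),"crop",((u-[291,202])*3.3+[396,0]).round())
for i,k in((0,"t"),(1,"s")):
    d=D["brass_bush"][i][0]; m=np.array(d["pixels"]); ys,xs=np.where(m); print(xs.min(),xs.max(),ys.min(),ys.max(), d["rect"])
    c=(ct,cs)[i]; im=cv2.resize(c["img"][95:135,350:395] if i==0 else c["img"][232:280,325:370],None,fx=8,fy=8,interpolation=cv2.INTER_CUBIC)
    o=(350,95) if i==0 else (325,232)
    for P in M["brass_bush"]:
        h=cv2.convexHull(((proj(place(P,[.671,-.12,0]),c)-o+.5)*8).round().astype(np.int32)); cv2.polylines(im,[h],True,(255,255,0),1)
    cv2.imwrite(f"pics/bush{k}.png",im)
a,b=cv2.imread("pics/busht.png"),cv2.imread("pics/bushs.png"); cv2.imwrite("pics/bush.png",np.hstack([a,b[:320]]))
E
```

```text
[0.671, -0.14, 0.02] [339.8 262.3] crop [557. 199.]
[0.671, -0.14, 0.04] [339.9 253.4] crop [557. 170.]
[0.671, -0.12, 0.048] [346.5 244.1] crop [579. 139.]
[0.671, -0.12, 0] [346.2 265. ] crop [578. 208.]
[0.682, -0.14, 0.02] [344.9 264.7] crop [574. 207.]
[0.66, -0.14, 0.02] [334.8 259.9] crop [540. 191.]
359 381 104 126 [372.1, 117.2, 17.9, 24.3]
333 359 239 274 [347.4, 256.9, 23.8, 35.9]
```

View pics/bush.png

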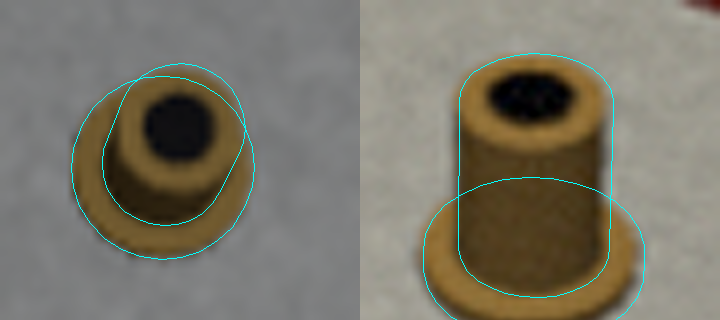

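The bush's position is right to about 1 mm, but the fingertips look higher than expected and the reported width is under 34 mm. I'll reopen, go 8 mm deeper and grip again.

Request:
move_arm --series '[{"grip": 0.7, "delta_pos": [0, 0, 0], "rot": [0, 0, 0]}, {"grip": 0.7, "delta_pos": [0, 0, 0], "rot": [0, 0, 0]}, {"grip": 0.7, "delta_pos": [0, 0, 0.5], "rot": [0, 0, 0]}, {"grip": 0.7, "delta_pos": [0, 0, 0.9], "rot": [0, 0, 0]}, {"grip": 0.7, "delta_pos": [0, 0, 0.9], "rot": [0, 0, 0]}]'

```text
t: 4.2
tool_pos: [0.6691, -0.1214, 0.0088]
ee_rot: [1.0, 0.0, -0.001, -0.0]
ft_force: [0.4, 0.5, 0.3]
grip_width: 0.0602
```

```bash
python3 pic.py g2 0.671 -0.12; python3 go.py 0.671 -0.12 0.018 0
```

```text
top crop origin 316 62
scene crop origin 291 202
t 4.3 pos [ 0.6696 -0.1214  0.0094] w 0.0596 q6 1.33 f [-0.2 -0.1  0.2]
delta_cm [ 0.14 -0.15 -0.86] rot_deg [-0.  0.  0.]
```

View pics/g2.png

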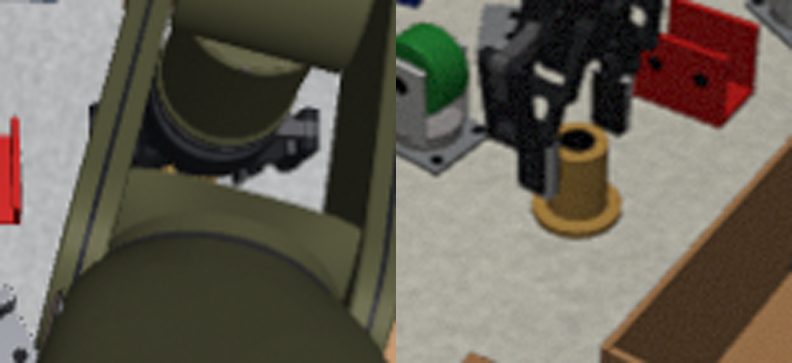

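Request:
move_arm --series '[{"grip": 0, "delta_pos": [0.1, 0, 0], "rot": [0, 0, 0]}, {"grip": 0, "delta_pos": [0.1, 0, 0], "rot": [0, 0, 0]}, {"grip": 0, "delta_pos": [0.1, 0, 0], "rot": [0, 0, 0]}, {"grip": 0, "delta_pos": [0.1, 0, 0], "rot": [0, 0, 0]}]'

```text
t: 4.8
tool_pos: [0.6713, -0.1215, 0.0102]
ee_rot: [1.0, 0.0, 0.001, 0.0]
ft_force: [0.0, 0.6, 2.7]
grip_width: 0.031
```

```bash
python3 pic.py g3 0.671 -0.12; python3 go.py 0.671 -0.12 0.018 0
```

```text
top crop origin 316 62
scene crop origin 291 202
t 4.9 pos [ 0.6713 -0.1215  0.0102] w 0.031 q6 1.33 f [0.4 0.2 3.3]
delta_cm [-0.03 -0.15 -0.78] rot_deg [ 0.  -0.1  0. ]
```

View pics/g3.png

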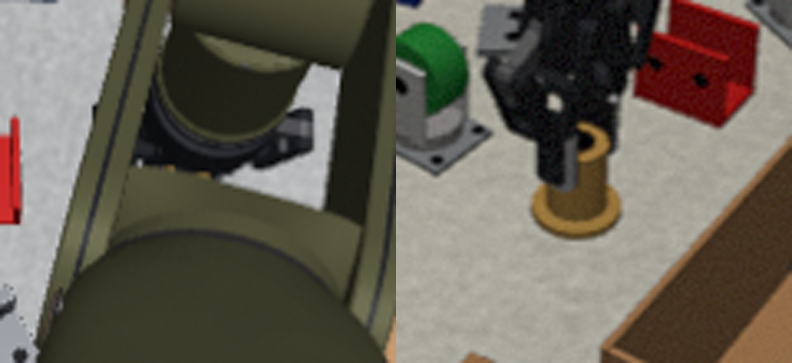

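Request:
move_arm --series '[{"grip": 0, "delta_pos": [0, 0, -2], "rot": [0, 0, 0]}, {"grip": 0, "delta_pos": [0, 0, -5], "rot": [0, 0, 0]}, {"grip": 0, "delta_pos": [0, 0, -8], "rot": [0, 0, 0]}, {"grip": 0, "delta_pos": [-2, 4, -8], "rot": [0, 0, 0]}, {"grip": 0, "delta_pos": [-4, 9, -8], "rot": [0, 0, 0]}]'

```text
t: 5.52
tool_pos: [0.6298, -0.211, 0.0891]
ee_rot: [1.0, 0.001, -0.001, -0.0]
ft_force: [0.1, -0.6, -2.2]
grip_width: 0.0311
```

```bash
python3 go.py 0.5576 -0.3739 0.09 0; python3 pic.py g4 0.63 -0.21
```

```text
t 5.525 pos [ 0.6298 -0.211   0.0891] w 0.0311 q6 1.18 f [ 0.1 -0.6 -2.2]
delta_cm [-7.27 16.27 -0.09] rot_deg [-0.   0.1  0.2]
top crop origin 357 82
scene crop origin 241 220
```

View pics/g4.png

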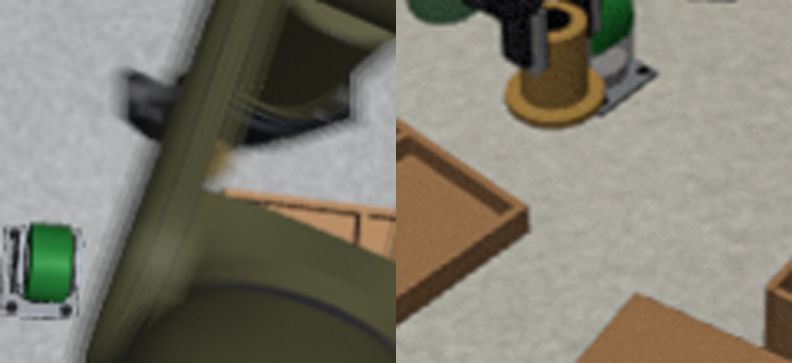

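The bush is held upright and the green caster hasn't been disturbed.

Request:
move_arm --series '[{"grip": 0, "delta_pos": [-2.4, 5.4, 0], "rot": [0, 0, 0]}, {"grip": 0, "delta_pos": [-4.8, 10.8, 0], "rot": [0, 0, 0]}, {"grip": 0, "delta_pos": [-7.3, 16.3, 0], "rot": [0, 0, 0]}, {"grip": 0, "delta_pos": [-7.3, 16.3, 2.5], "rot": [0, 0, 0]}, {"grip": 0, "delta_pos": [-7.3, 16.3, 4], "rot": [0, 0, 0]}]'

```text
t: 6.25
tool_pos: [0.556, -0.374, 0.0474]
ee_rot: [1.0, -0.001, -0.002, -0.001]
ft_force: [0.5, 0.4, -3.3]
grip_width: 0.031
```

```bash
python3 go.py 0.5576 -0.3739 0.015 0
```

```text
t 6.25 pos [ 0.556  -0.374   0.0474] w 0.031 q6 0.92 f [ 0.5  0.4 -3.3]
delta_cm [ 0.17 -0.    3.24] rot_deg [-0.2  0.2 -0.1]
```

Request:
move_arm --series '[{"grip": 0, "delta_pos": [0.2, 0, 1.5], "rot": [0, 0, 0]}, {"grip": 0, "delta_pos": [0.2, 0, 2.7], "rot": [0, 0, 0]}, {"grip": 0, "delta_pos": [0.2, 0, 3.2], "rot": [0, 0, 0]}, {"grip": 0, "delta_pos": [0.2, 0, 3.2], "rot": [0, 0, 0]}]'

```text
t: 6.75
tool_pos: [0.56, -0.374, 0.0174]
ee_rot: [1.0, 0.001, -0.0, -0.0]
ft_force: [0.2, 0.3, -4.0]
grip_width: 0.0309
```

```bash
python3 go.py 0.5576 -0.3739 0.0145 0
```

```text
t 6.75 pos [ 0.56   -0.374   0.0174] w 0.0309 q6 0.92 f [ 0.2  0.3 -4. ]
delta_cm [-0.24 -0.01  0.29] rot_deg [-0.   0.   0.1]
```

Request:
move_arm --series '[{"grip": 0, "delta_pos": [-0.1, 0, 0.2], "rot": [0, 0, 0]}, {"grip": 0, "delta_pos": [-0.1, 0, 0.3], "rot": [0, 0, 0]}, {"grip": 0, "delta_pos": [-0.1, 0, 0.3], "rot": [0, 0, 0]}]'

```text
t: 7.12
tool_pos: [0.5588, -0.3747, 0.015]
ee_rot: [1.0, 0.0, 0.0, 0.0]
ft_force: [-0.4, -0.1, -4.0]
grip_width: 0.0309
```

Request:
move_arm --series '[{"grip": 0.6, "delta_pos": [0, 0, 0], "rot": [0, 0, 0]}, {"grip": 0.6, "delta_pos": [0, 0, 0], "rot": [0, 0, 0]}, {"grip": 0.6, "delta_pos": [0, 0, 0], "rot": [0, 0, 0]}, {"grip": 0.6, "delta_pos": [0, 0, -2], "rot": [0, 0, 0]}, {"grip": 0.6, "delta_pos": [0, 0, -7], "rot": [0, 0, 0]}]'

```text
t: 7.75
tool_pos: [0.5568, -0.373, 0.0825]
ee_rot: [1.0, 0.0, -0.003, -0.002]
ft_force: [0.9, -0.0, 0.8]
grip_width: 0.0512
```

```bash
python3 go.py 0.6786 0.118 0.13 -0.5
```

```text
t 7.75 pos [ 0.5568 -0.373   0.0825] w 0.0512 q6 0.92 f [ 0.9 -0.   0.8]
delta_cm [ 12.16 -49.12  -4.61] rot_deg [-0.2  0.4 28.7]
```

Request:
move_arm --series '[{"grip": 0.6, "delta_pos": [0, 0, -4.7], "rot": [0, 0, 0]}, {"grip": 1, "delta_pos": [1.5, -6, -4.7], "rot": [0, 0, 7]}, {"grip": 1, "delta_pos": [3, -12, -4.7], "rot": [0, 0, 14]}, {"grip": 1, "delta_pos": [4.5, -18, -4.7], "rot": [0, 0, 21]}, {"grip": 1, "delta_pos": [6, -24, -4.7], "rot": [0, 0, 28.6]}]'

```text
t: 8.38
tool_pos: [0.6192, -0.1328, 0.1321]
ee_rot: [0.968, -0.249, 0.0, -0.0]
ft_force: [0.6, -0.3, -0.1]
grip_width: 0.0854
```

```bash
python3 go.py 0.6786 0.118 0.13 -0.5;python3 pic.py g5 0.5576 -0.3739
```

```text
t 8.375 pos [ 0.6192 -0.1328  0.1321] w 0.0854 q6 1.8 f [ 0.6 -0.3 -0.1]
delta_cm [ -6.9  -24.83   0.21] rot_deg [-0.  -0.1 -0.2]
top crop origin 433 117
scene crop origin 137 258
```

View pics/g5.png

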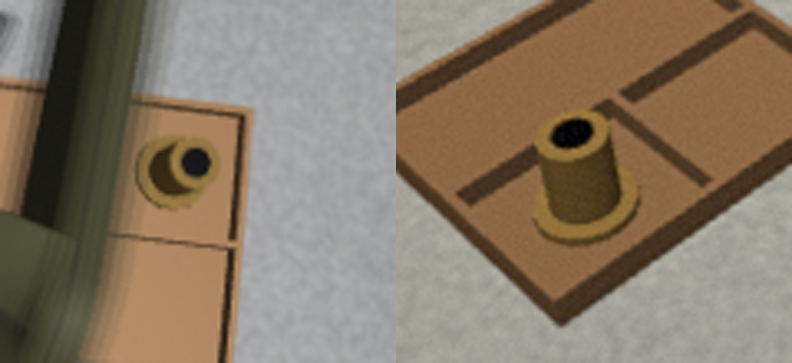

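The bush stands upright in the -y small compartment. The red caster is next.

Request:
move_arm --series '[{"grip": 1, "delta_pos": [-1.6, -6, 0], "rot": [0, 0, 0]}, {"grip": 1, "delta_pos": [-3.3, -12, 0], "rot": [0, 0, 0]}, {"grip": 1, "delta_pos": [-5, -18, 0], "rot": [0, 0, 0]}, {"grip": 1, "delta_pos": [-6.9, -24.8, 0], "rot": [0, 0, 0]}, {"grip": 1, "delta_pos": [-6.9, -24.8, 0], "rot": [0, 0, 0]}]'

```text
t: 9.1
tool_pos: [0.6777, 0.1203, 0.1318]
ee_rot: [0.97, -0.244, 0.0, -0.001]
ft_force: [1.0, -0.7, -0.5]
grip_width: 0.0856
```

```bash
python3 go.py 0.6786 0.118 0.014 -0.5
```

```text
t 9.1 pos [0.6777 0.1203 0.1318] w 0.0856 q6 2.18 f [ 1.  -0.7 -0.5]
delta_cm [ 0.18  0.18 11.78] rot_deg [-0.1 -0.   0.4]
```

Request:
move_arm --series '[{"grip": 1, "delta_pos": [0.1, 0.1, 4], "rot": [0, 0, 0]}, {"grip": 1, "delta_pos": [0.1, 0.1, 8], "rot": [0, 0, 0]}, {"grip": 1, "delta_pos": [0.1, 0.1, 11], "rot": [0, 0, 0]}, {"grip": 1, "delta_pos": [0.1, 0.1, 11.7], "rot": [0, 0, 0]}, {"grip": 1, "delta_pos": [0.1, 0.1, 11.7], "rot": [0, 0, 0]}]'

```text
t: 9.72
tool_pos: [0.6775, 0.1139, 0.0149]
ee_rot: [0.969, -0.247, -0.0, 0.0]
ft_force: [1.1, 0.1, 0.1]
grip_width: 0.0854
```

```bash
python3 go.py 0.6786 0.118 0.014 -0.5;python3 pic.py g6 0.679 0.118
```

```text
t 9.725 pos [0.6775 0.1139 0.0149] w 0.0854 q6 2.18 f [1.1 0.1 0.1]
delta_cm [-0.1  -0.42  0.09] rot_deg [0. 0. 0.]
top crop origin 205 56
scene crop origin 359 145
```

View pics/g6.png

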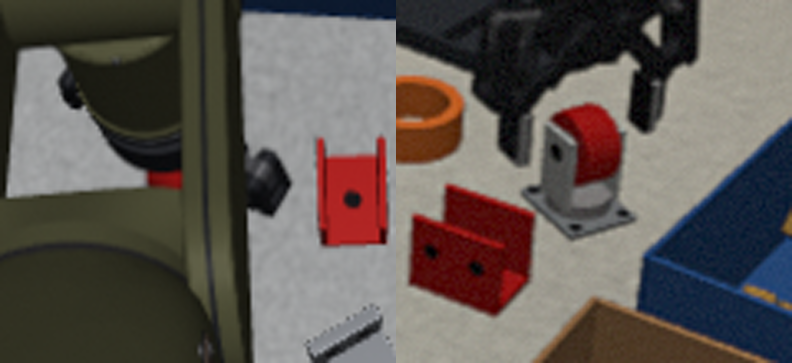

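```bash
python3 go.py 0.6786 0.118 0.013 -0.5
```

```text
t 9.825 pos [0.6786 0.1145 0.0163] w 0.0853 q6 2.18 f [1.2 0.2 0.1]
delta_cm [-0.17 -0.31  0.33] rot_deg [-0.1 -0.1  0. ]
```

Request:
move_arm --series '[{"grip": 1, "delta_pos": [-0.1, -0.3, 0.4], "rot": [0, 0, 0]}, {"grip": 0, "delta_pos": [-0.1, -0.3, 0.4], "rot": [0, 0, 0]}, {"grip": 0, "delta_pos": [-0.1, -0.3, 0.4], "rot": [0, 0, 0]}, {"grip": 0, "delta_pos": [-0.1, -0.3, 0.4], "rot": [0, 0, 0]}, {"grip": 0, "delta_pos": [-0.1, -0.3, 0.4], "rot": [0, 0, 0]}]'

```text
t: 10.45
tool_pos: [0.6783, 0.1182, 0.0112]
ee_rot: [0.969, -0.247, 0.001, -0.0]
ft_force: [-0.0, 0.1, 2.6]
grip_width: 0.0392
```

Request:
move_arm --series '[{"grip": 0, "delta_pos": [0, 0, 0], "rot": [0, 0, 0]}, {"grip": 0, "delta_pos": [0, 0, -1], "rot": [0, 0, 0]}, {"grip": 0, "delta_pos": [0, 0, -4], "rot": [0, 0, 0]}, {"grip": 0, "delta_pos": [0, 0, -7], "rot": [0, 0, 0]}, {"grip": 0, "delta_pos": [0, 0, -10.5], "rot": [0, 0, 0]}]'

```text
t: 11.08
tool_pos: [0.6765, 0.1177, 0.1157]
ee_rot: [0.969, -0.247, -0.001, 0.001]
ft_force: [0.5, -0.2, -2.5]
grip_width: 0.0393
```

```bash
python3 pic.py g7 0.679 0.118;python3 go.py 0.5666 -0.2818 0.12 -0.098
```

```text
top crop origin 205 56
scene crop origin 359 145
t 11.175 pos [0.6806 0.1183 0.1202] w 0.039 q6 2.18 f [ 1.   0.  -2.6]
delta_cm [ 9.13 40.59 -0.1 ] rot_deg [ -0.2  -0.4 -23. ]
```

View pics/g7.png

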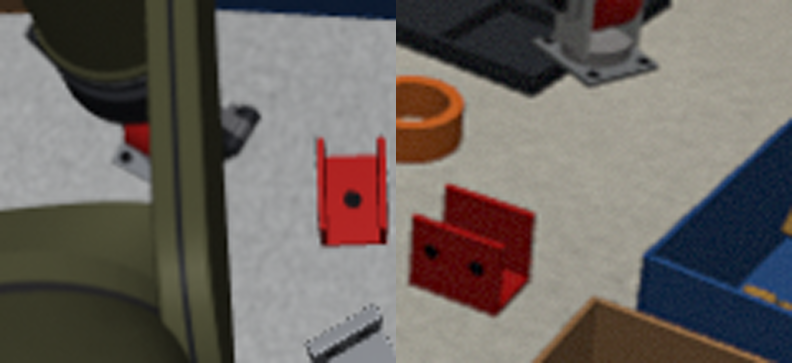

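Request:
move_arm --series '[{"grip": 0, "delta_pos": [1.4, 5.9, 0], "rot": [0, 0, -5]}, {"grip": 0, "delta_pos": [2.7, 11.8, 0], "rot": [0, 0, -10]}, {"grip": 0, "delta_pos": [4.1, 17.7, 0], "rot": [0, 0, -15]}, {"grip": 0, "delta_pos": [5.4, 23.6, 0], "rot": [0, 0, -20]}, {"grip": 0, "delta_pos": [6.8, 29.5, 0], "rot": [0, 0, -23]}]'

```text
t: 11.8
tool_pos: [0.5944, -0.1749, 0.1142]
ee_rot: [0.999, -0.048, -0.001, -0.0]
ft_force: [0.8, -0.2, -2.3]
grip_width: 0.0388
```

```bash
python3 go.py 0.5666 -0.2818 0.12 -0.098
```

```text
t 11.8 pos [ 0.5944 -0.1749  0.1142] w 0.0388 q6 1.31 f [ 0.8 -0.2 -2.3]
delta_cm [-1.75 10.91 -0.59] rot_deg [-0.   0.1  0.2]
```

Request:
move_arm --series '[{"grip": 0, "delta_pos": [-0.8, 5, 0], "rot": [0, 0, 0]}, {"grip": 0, "delta_pos": [-1.8, 10.9, 0], "rot": [0, 0, 0]}, {"grip": 0, "delta_pos": [-1.8, 10.9, 2], "rot": [0, 0, 0]}, {"grip": 0, "delta_pos": [-1.8, 10.9, 5], "rot": [0, 0, 0]}, {"grip": 0, "delta_pos": [-1.8, 10.9, 6], "rot": [0, 0, 0]}]'

```text
t: 12.42
tool_pos: [0.565, -0.2792, 0.0525]
ee_rot: [0.999, -0.049, -0.003, -0.002]
ft_force: [-0.0, 1.0, -2.0]
grip_width: 0.0391
```

```bash
python3 go.py 0.5666 -0.2818 0.016 -0.098
```

```text
t 12.425 pos [ 0.565  -0.2792  0.0525] w 0.0391 q6 1.14 f [-0.  1. -2.]
delta_cm [0.2  0.26 3.65] rot_deg [-0.2  0.3 -0. ]
```

Request:
move_arm --series '[{"grip": 0, "delta_pos": [0.1, 0.2, 2], "rot": [0, 0, 0]}, {"grip": 0, "delta_pos": [0.1, 0.2, 3.1], "rot": [0, 0, 0]}, {"grip": 0, "delta_pos": [0.1, 0.2, 3.3], "rot": [0, 0, 0]}, {"grip": 0, "delta_pos": [0.1, 0.2, 3.3], "rot": [0, 0, 0]}, {"grip": 0, "delta_pos": [0.1, 0.2, 3.3], "rot": [0, 0, 0]}]'

```text
t: 13.05
tool_pos: [0.5692, -0.2826, 0.0236]
ee_rot: [0.999, -0.049, 0.001, 0.0]
ft_force: [0.6, 0.0, -1.4]
grip_width: 0.0393
```

```bash
python3 go.py 0.5666 -0.2818 0.0155 -0.098; python3 pic.py g8 0.566 -0.281
```

```text
t 13.05 pos [ 0.5692 -0.2826  0.0236] w 0.0393 q6 1.14 f [ 0.6  0.  -1.4]
delta_cm [-0.27 -0.05  0.81] rot_deg [ 0.  -0.1  0. ]
top crop origin 390 112
scene crop origin 184 227
```

View pics/g8.png

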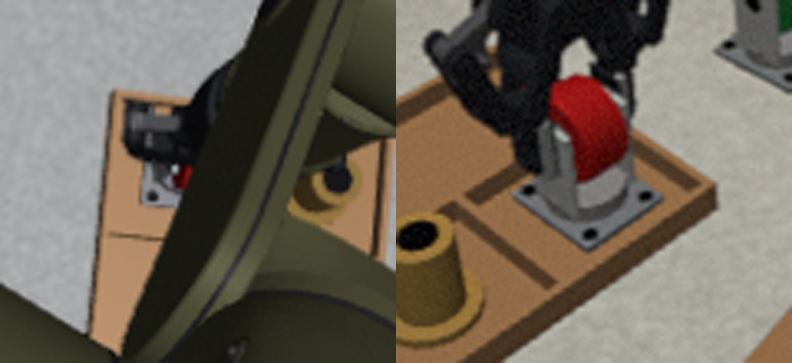

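Request:
move_arm --series '[{"grip": 0, "delta_pos": [-0.2, 0, 0.2], "rot": [0, 0, 0]}, {"grip": 0, "delta_pos": [-0.2, 0, 0.5], "rot": [0, 0, 0]}, {"grip": 0, "delta_pos": [-0.2, 0, 0.8], "rot": [0, 0, 0]}, {"grip": 0, "delta_pos": [-0.2, 0, 0.8], "rot": [0, 0, 0]}]'

```text
t: 13.65
tool_pos: [0.5665, -0.2822, 0.0153]
ee_rot: [0.999, -0.049, -0.0, 0.0]
ft_force: [-1.4, 0.7, 2.1]
grip_width: 0.0391
```

```bash
python3 go.py 0.5666 -0.2818 0.0155 -0.098
```

```text
t 13.65 pos [ 0.5665 -0.2822  0.0153] w 0.0391 q6 1.14 f [-1.4  0.7  2.1]
delta_cm [ 0.01 -0.04 -0.02] rot_deg [0. 0. 0.]
```

The force has gone from -1.4 N to +2.1 N, so the caster is on the floor. I'll release it.

Request:
move_arm --series '[{"grip": 0.68, "delta_pos": [0, 0, 0], "rot": [0, 0, 0]}, {"grip": 0.68, "delta_pos": [0, 0, 0], "rot": [0, 0, 0]}, {"grip": 0.68, "delta_pos": [0, 0, 0], "rot": [0, 0, 0]}, {"grip": 0.68, "delta_pos": [0, 0, -3], "rot": [0, 0, 0]}, {"grip": 0.68, "delta_pos": [0, 0, -9], "rot": [0, 0, 0]}]'

```text
t: 14.28
tool_pos: [0.5644, -0.2809, 0.1025]
ee_rot: [0.999, -0.049, -0.003, -0.002]
ft_force: [1.4, -0.3, -0.2]
grip_width: 0.0586
```

```bash
python3 go.py 0.438 -0.0037 0.12 0.205
```

```text
t 14.275 pos [ 0.5644 -0.2809  0.1025] w 0.0586 q6 1.14 f [ 1.4 -0.3 -0.2]
delta_cm [-15.3  -26.36  -1.57] rot_deg [ -0.2   0.4 -17.3]
```

Request:
move_arm --series '[{"grip": 1, "delta_pos": [-2.5, -4.3, -1.6], "rot": [0, 0, 0]}, {"grip": 1, "delta_pos": [-5.6, -9.6, -1.6], "rot": [0, 0, -6]}, {"grip": 1, "delta_pos": [-8.7, -15, -1.6], "rot": [0, 0, -12]}, {"grip": 1, "delta_pos": [-11.9, -20.5, -1.6], "rot": [0, 0, -17.2]}, {"grip": 1, "delta_pos": [-15.3, -26.4, -1.6], "rot": [0, 0, -17.2]}]'

```text
t: 14.9
tool_pos: [0.4421, -0.0091, 0.1209]
ee_rot: [0.995, 0.101, 0.001, -0.0]
ft_force: [0.5, -0.0, 1.0]
grip_width: 0.0856
```

```bash
python3 pic.py g9 0.566 -0.281; python3 go.py 0.438 -0.0037 0.015 0.205
```

```text
top crop origin 390 112
scene crop origin 184 227
t 15.0 pos [ 0.4378 -0.006   0.1203] w 0.0856 q6 1.25 f [-0.5 -0.3  0. ]
delta_cm [ 0.11 -0.18 10.53] rot_deg [-0.2  0.2  0.1]
```

View pics/g9.png

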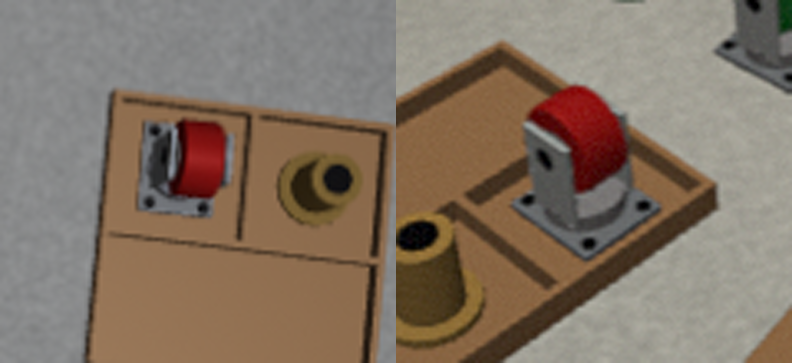

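The caster and bush are both flat, each in its own compartment. The blue bracket is next.

Request:
move_arm --series '[{"grip": 1, "delta_pos": [0, -0.2, 4], "rot": [0, 0, 0]}, {"grip": 1, "delta_pos": [0, -0.2, 8], "rot": [0, 0, 0]}, {"grip": 1, "delta_pos": [0, -0.2, 10.5], "rot": [0, 0, 0]}, {"grip": 1, "delta_pos": [0, -0.2, 10.7], "rot": [0, 0, 0]}, {"grip": 1, "delta_pos": [0, -0.2, 10.7], "rot": [0, 0, 0]}]'

```text
t: 15.62
tool_pos: [0.4433, -0.0091, 0.0141]
ee_rot: [0.995, 0.101, 0.0, 0.0]
ft_force: [-0.2, -0.4, 1.2]
grip_width: 0.0851
```

```bash
python3 pic.py g10 0.438 -0.004; python3 go.py 0.438 -0.0037 0.013 0.205
```

```text
top crop origin 259 170
scene crop origin 234 134
t 15.725 pos [ 0.4437 -0.009   0.0147] w 0.0852 q6 1.25 f [-0.9  0.4 -0.1]
delta_cm [-0.45 -0.64  0.17] rot_deg [ 0.  -0.1 -0.1]
```

View pics/g10.png

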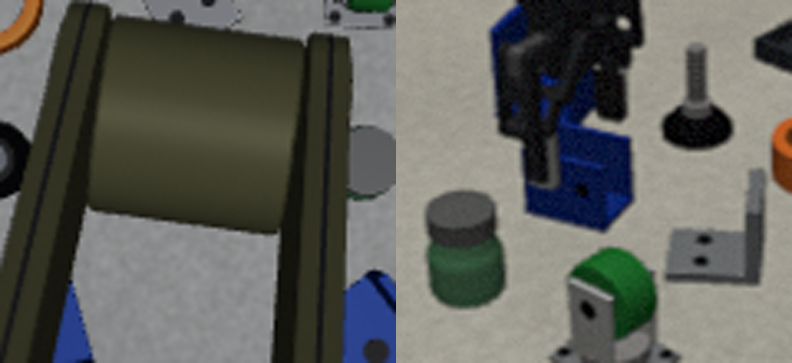

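Request:
move_arm --series '[{"grip": 1, "delta_pos": [-0.4, -0.6, 0.1], "rot": [0, 0, 0]}, {"grip": 1, "delta_pos": [-0.4, -0.6, 0.1], "rot": [0, 0, 0]}, {"grip": 0, "delta_pos": [-0.4, -0.6, 0.1], "rot": [0, 0, 0]}, {"grip": 0, "delta_pos": [-0.4, -0.6, 0.1], "rot": [0, 0, 0]}, {"grip": 0, "delta_pos": [-0.4, -0.6, 0.1], "rot": [0, 0, 0]}]'

```text
t: 16.35
tool_pos: [0.4376, -0.0038, 0.0131]
ee_rot: [0.995, 0.101, 0.0, 0.0]
ft_force: [-1.0, -1.2, 5.2]
grip_width: 0.0427
```

Request:
move_arm --series '[{"grip": 0, "delta_pos": [0, 0, 0], "rot": [0, 0, 0]}, {"grip": 0, "delta_pos": [0, 0, 0], "rot": [0, 0, 0]}, {"grip": 0, "delta_pos": [0, 0, -2], "rot": [0, 0, 0]}, {"grip": 0, "delta_pos": [0, 0, -6], "rot": [0, 0, 0]}, {"grip": 0, "delta_pos": [0, 0, -10], "rot": [0, 0, 0]}]'

```text
t: 16.98
tool_pos: [0.4364, -0.0036, 0.1131]
ee_rot: [0.995, 0.101, -0.001, -0.0]
ft_force: [0.4, 0.0, -3.5]
grip_width: 0.0423
```

```bash
python3 pic.py g11 0.438 -0.004; python3 go.py 0.475 -0.3193 0.11 -0.098
```

```text
top crop origin 259 170
scene crop origin 234 134
t 17.075 pos [ 0.4404 -0.004   0.116 ] w 0.0425 q6 1.26 f [ 1.3 -0.1 -4.1]
delta_cm [-2.97 31.58  0.66] rot_deg [ 0.1 -0.5 17.2]
```

View pics/g11.png

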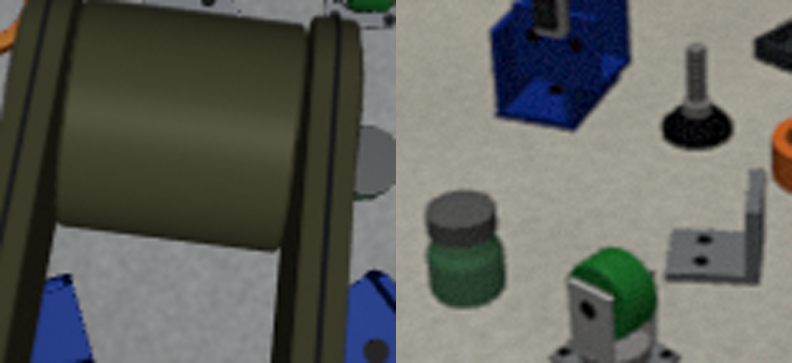

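Request:
move_arm --series '[{"grip": 0, "delta_pos": [-0.6, 6, 0], "rot": [0, 0, 4]}, {"grip": 0, "delta_pos": [-1.2, 12, 0], "rot": [0, 0, 8]}, {"grip": 0, "delta_pos": [-1.7, 18, 0], "rot": [0, 0, 12]}, {"grip": 0, "delta_pos": [-2.3, 24, 0], "rot": [0, 0, 17.2]}, {"grip": 0, "delta_pos": [-2.8, 29, 0], "rot": [0, 0, 17.2]}]'

```text
t: 17.7
tool_pos: [0.4675, -0.2953, 0.1109]
ee_rot: [0.999, -0.05, -0.001, -0.001]
ft_force: [0.3, 0.5, -2.5]
grip_width: 0.0424
```

```bash
python3 go.py 0.475 -0.3193 0.06 -0.098
```

```text
t 17.7 pos [ 0.4675 -0.2953  0.1109] w 0.0424 q6 1.03 f [ 0.3  0.5 -2.5]
delta_cm [1.   2.32 5.09] rot_deg [-0.1  0.1 -0.1]
```

Request:
move_arm --series '[{"grip": 0, "delta_pos": [0.9, 2.3, 0], "rot": [0, 0, 0]}, {"grip": 0, "delta_pos": [0.9, 2.3, 3], "rot": [0, 0, 0]}, {"grip": 0, "delta_pos": [0.9, 2.3, 6], "rot": [0, 0, 0]}, {"grip": 0, "delta_pos": [0.9, 2.3, 6.5], "rot": [0, 0, 0]}, {"grip": 0, "delta_pos": [0.9, 2.3, 6.5], "rot": [0, 0, 0]}]'

```text
t: 18.32
tool_pos: [0.4745, -0.3167, 0.0469]
ee_rot: [0.999, -0.049, -0.001, -0.001]
ft_force: [-0.3, 0.8, -2.1]
grip_width: 0.0423
```

```bash
python3 pic.py g12 0.475 -0.319;python3 go.py 0.475 -0.3193 0.017 -0.098
```

```text
top crop origin 408 155
scene crop origin 130 218
t 18.425 pos [ 0.4757 -0.3175  0.0484] w 0.0428 q6 1.01 f [-0.2 -1.3 -3.1]
delta_cm [-0.05  0.19  3.14] rot_deg [ 0.  -0.1  0. ]
```

View pics/g12.png

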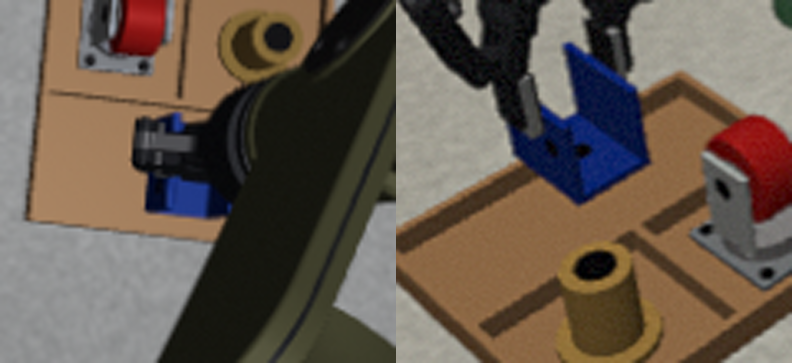

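The blue bracket is above the long compartment, so I'll lower it.

Request:
move_arm --series '[{"grip": 0, "delta_pos": [0, 0.2, 1.2], "rot": [0, 0, 0]}, {"grip": 0, "delta_pos": [0, 0.2, 2.2], "rot": [0, 0, 0]}, {"grip": 0, "delta_pos": [0, 0.2, 2.8], "rot": [0, 0, 0]}, {"grip": 0, "delta_pos": [0, 0.2, 3.1], "rot": [0, 0, 0]}, {"grip": 0, "delta_pos": [0, 0.2, 3.1], "rot": [0, 0, 0]}]'

```text
t: 19.05
tool_pos: [0.4743, -0.3187, 0.0171]
ee_rot: [0.999, -0.049, -0.0, -0.0]
ft_force: [-2.3, 0.6, 2.5]
grip_width: 0.0426
```

```bash
python3 go.py 0.475 -0.3193 0.017 -0.098
```

```text
t 19.05 pos [ 0.4743 -0.3187  0.0171] w 0.0426 q6 1.0 f [-2.3  0.6  2.5]
delta_cm [0.08 0.05 0.01] rot_deg [-0.  0.  0.]
```

Request:
move_arm --series '[{"grip": 0.7, "delta_pos": [0, 0, 0], "rot": [0, 0, 0]}, {"grip": 0.7, "delta_pos": [0, 0, 0], "rot": [0, 0, 0]}, {"grip": 0.7, "delta_pos": [0, 0, 0], "rot": [0, 0, 0]}, {"grip": 0.7, "delta_pos": [0, 0, -4], "rot": [0, 0, 0]}, {"grip": 0.7, "delta_pos": [0, 0, -10], "rot": [0, 0, 0]}]'

```text
t: 19.68
tool_pos: [0.4734, -0.318, 0.1157]
ee_rot: [0.999, -0.049, -0.002, -0.002]
ft_force: [0.7, -1.7, -0.3]
grip_width: 0.0601
```

```bash
python3 go.py 0.441 0.1226 0.14 0.05
```

```text
t 19.675 pos [ 0.4734 -0.318   0.1157] w 0.0601 q6 1.0 f [ 0.7 -1.7 -0.3]
delta_cm [ -7.53 -43.54  -2.27] rot_deg [-0.2  0.2 -8.5]
```

Request:
move_arm --series '[{"grip": 0.7, "delta_pos": [-1, -5.6, -2.3], "rot": [0, 0, 0]}, {"grip": 0.8, "delta_pos": [-2, -11.5, -2.3], "rot": [0, 0, -8.5]}, {"grip": 0.8, "delta_pos": [-3, -17.5, -2.3], "rot": [0, 0, -8.5]}, {"grip": 0.8, "delta_pos": [-4, -23.5, -2.3], "rot": [0, 0, -8.5]}, {"grip": 0.8, "delta_pos": [-5, -29.5, -2.3], "rot": [0, 0, -8.5]}]'

```text
t: 20.3
tool_pos: [0.4537, -0.0189, 0.14]
ee_rot: [1.0, 0.025, 0.001, 0.0]
ft_force: [0.5, -0.4, -0.6]
grip_width: 0.0688
```

```bash
python3 pic.py g13 0.475 -0.319;python3 go.py 0.441 0.1226 0.14 0.05
```

```text
top crop origin 408 155
scene crop origin 130 218
t 20.4 pos [ 0.4521 -0.0152  0.1397] w 0.0681 q6 1.38 f [-0.8 -1.2  0.1]
delta_cm [-3.200e-01 -1.382e+01  1.000e-02] rot_deg [-0.1  0.1  0.4]
```

View pics/g13.png

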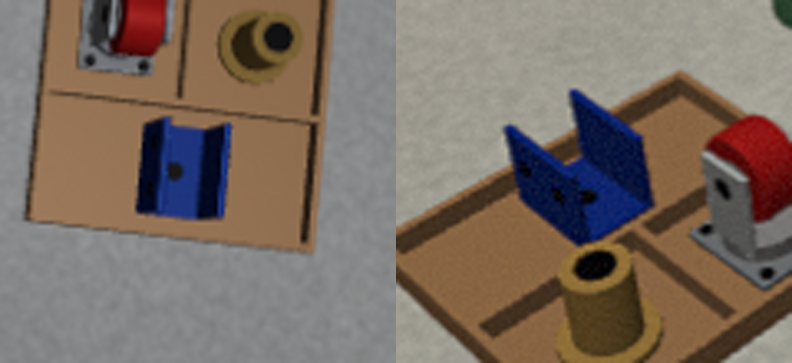

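The cardboard tray is complete. Next is the levelling foot.

Request:
move_arm --series '[{"grip": 0.8, "delta_pos": [-0.1, -5, 0], "rot": [0, 0, 0]}, {"grip": 0.8, "delta_pos": [-0.2, -10, 0], "rot": [0, 0, 0]}, {"grip": 0.8, "delta_pos": [-0.3, -13.8, 0], "rot": [0, 0, 0]}, {"grip": 0.8, "delta_pos": [-0.3, -13.8, 0], "rot": [0, 0, 0]}, {"grip": 0.8, "delta_pos": [-0.3, -13.8, 0], "rot": [0, 0, 0]}]'

```text
t: 21.02
tool_pos: [0.444, 0.1163, 0.1397]
ee_rot: [1.0, 0.026, 0.0, 0.0]
ft_force: [0.5, -1.0, 0.2]
grip_width: 0.0679
```

```bash
python3 go.py 0.441 0.1226 0.03 0.05
```

```text
t 21.025 pos [0.444  0.1163 0.1397] w 0.0679 q6 1.68 f [ 0.5 -1.   0.2]
delta_cm [-0.27 -0.65 10.97] rot_deg [ 0.  -0.   0.1]
```

Request:
move_arm --series '[{"grip": 0.8, "delta_pos": [-0.3, -0.6, 2], "rot": [0, 0, 0]}, {"grip": 0.8, "delta_pos": [-0.3, -0.6, 5], "rot": [0, 0, 0]}, {"grip": 0.8, "delta_pos": [-0.3, -0.6, 9], "rot": [0, 0, 0]}, {"grip": 0.8, "delta_pos": [-0.3, -0.6, 11], "rot": [0, 0, 0]}, {"grip": 0.8, "delta_pos": [-0.3, -0.6, 11], "rot": [0, 0, 0]}]'

```text
t: 21.65
tool_pos: [0.4393, 0.1212, 0.0284]
ee_rot: [1.0, 0.024, -0.002, 0.0]
ft_force: [-0.5, -0.3, 0.9]
grip_width: 0.0681
```

```bash
python3 pic.py g14 0.441 0.1226;python3 go.py 0.441 0.1226 0.03 0.05
```

```text
top crop origin 199 167
scene crop origin 270 112
t 21.75 pos [0.4411 0.122  0.03  ] w 0.0683 q6 1.7 f [0.3 0.6 0. ]
delta_cm [-0.01 -0.06  0.  ] rot_deg [ 0. -0. -0.]
```

View pics/g14.png

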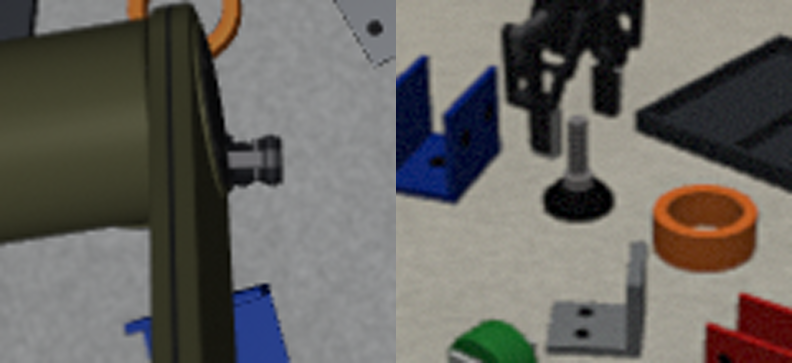

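Request:
move_arm --series '[{"grip": 0.8, "delta_pos": [0, 0, 0.8], "rot": [0, 0, 0]}, {"grip": 0, "delta_pos": [0, 0, 0.8], "rot": [0, 0, 0]}, {"grip": 0, "delta_pos": [0, 0, 0.8], "rot": [0, 0, 0]}, {"grip": 0, "delta_pos": [0, 0, 0.8], "rot": [0, 0, 0]}, {"grip": 0, "delta_pos": [0, 0, 0.8], "rot": [0, 0, 0]}]'

```text
t: 22.38
tool_pos: [0.4404, 0.123, 0.0218]
ee_rot: [1.0, 0.026, 0.0, -0.0]
ft_force: [-0.2, 0.2, -1.4]
grip_width: 0.0124
```

Request:
move_arm --series '[{"grip": 0, "delta_pos": [0, 0, 0], "rot": [0, 0, 0]}, {"grip": 0, "delta_pos": [0, 0, 0], "rot": [0, 0, 0]}, {"grip": 0, "delta_pos": [0, 0, 0], "rot": [0, 0, 0]}]'

```text
t: 22.75
tool_pos: [0.4404, 0.123, 0.0217]
ee_rot: [1.0, 0.025, -0.0, -0.0]
ft_force: [0.7, 0.7, 0.5]
grip_width: 0.0123
```

```bash
python3 pic.py g15 0.441 0.1226;python3 go.py 0.441 0.1226 0.03 0.05
```

```text
top crop origin 199 167
scene crop origin 270 112
t 22.85 pos [0.4405 0.123  0.0217] w 0.012 q6 1.7 f [-0.1  0.5  0.5]
delta_cm [ 0.05  0.04 -0.83] rot_deg [-0. -0.  0.]
```

View pics/g15.png

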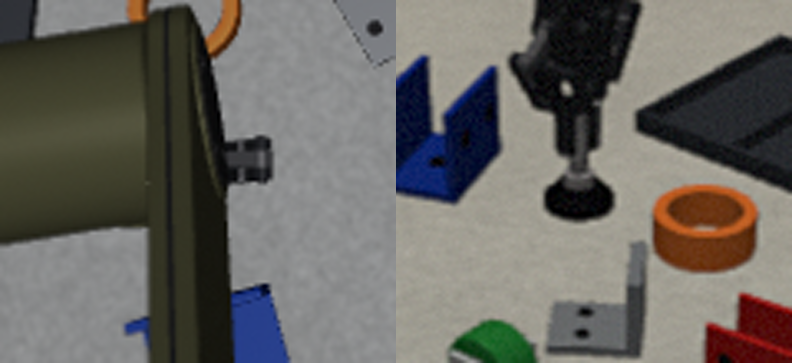

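Request:
move_arm --series '[{"grip": 0, "delta_pos": [0, 0, -3], "rot": [0, 0, 0]}, {"grip": 0, "delta_pos": [0, 0, -7], "rot": [0, 0, 0]}, {"grip": 0, "delta_pos": [2, -5, -7], "rot": [0, 0, 0]}, {"grip": 0, "delta_pos": [4.5, -10.5, -7], "rot": [0, 0, 0]}, {"grip": 0, "delta_pos": [7, -16, -7], "rot": [0, 0, 0]}]'

```text
t: 23.48
tool_pos: [0.5028, 0.2876, 0.0918]
ee_rot: [1.0, 0.025, 0.0, 0.0]
ft_force: [1.3, 0.0, -0.6]
grip_width: 0.0121
```

```bash
python3 go.py 0.5525 0.3677 0.09 0.05
```

```text
t 23.475 pos [0.5028 0.2876 0.0918] w 0.0121 q6 1.97 f [ 1.3  0.  -0.6]
delta_cm [ 5.37 -7.75  0.18] rot_deg [ 0. -0.  0.]
```

Request:
move_arm --series '[{"grip": 0, "delta_pos": [2.7, -3.9, 0], "rot": [0, 0, 0]}, {"grip": 0, "delta_pos": [5.3, -7.7, 0], "rot": [0, 0, 0]}, {"grip": 0, "delta_pos": [5.3, -7.7, 2], "rot": [0, 0, 0]}, {"grip": 0, "delta_pos": [5.3, -7.7, 4], "rot": [0, 0, 0]}, {"grip": 0, "delta_pos": [5.3, -7.7, 4.3], "rot": [0, 0, 0]}]'

```text
t: 24.1
tool_pos: [0.5495, 0.3649, 0.0464]
ee_rot: [1.0, 0.026, -0.002, 0.001]
ft_force: [-0.5, -0.6, -1.0]
grip_width: 0.0122
```

```bash
python3 pic.py g16 0.5525 0.3677; python3 go.py 0.5525 0.3677 0.026 0.05
```

```text
top crop origin 87 113
scene crop origin 362 87
t 24.2 pos [0.5508 0.3654 0.0481] w 0.0121 q6 2.04 f [-0.   0.2 -0.8]
delta_cm [ 0.18 -0.22  2.21] rot_deg [0.  0.1 0. ]
```

View pics/g16.png

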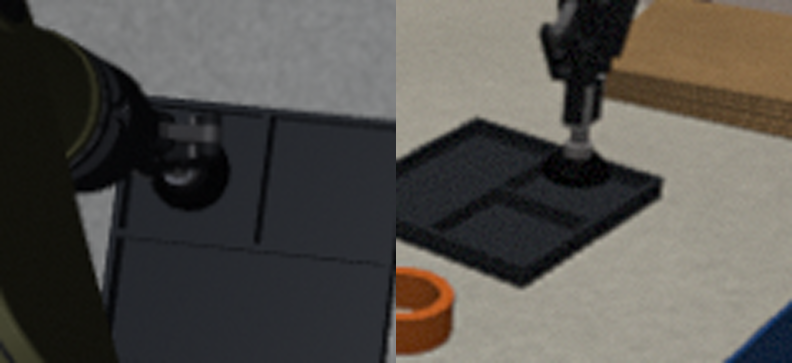

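Request:
move_arm --series '[{"grip": 0, "delta_pos": [0.1, -0.2, 1], "rot": [0, 0, 0]}, {"grip": 0, "delta_pos": [0.1, -0.2, 1.8], "rot": [0, 0, 0]}, {"grip": 0, "delta_pos": [0.1, -0.2, 2.2], "rot": [0, 0, 0]}, {"grip": 0, "delta_pos": [0.1, -0.2, 2.2], "rot": [0, 0, 0]}]'

```text
t: 24.7
tool_pos: [0.552, 0.3677, 0.0264]
ee_rot: [1.0, 0.025, -0.0, 0.0]
ft_force: [-0.6, 0.2, -1.3]
grip_width: 0.0123
```

```bash
python3 go.py 0.5525 0.3677 0.0255 0.05
```

```text
t 24.7 pos [0.552  0.3677 0.0264] w 0.0123 q6 2.04 f [-0.6  0.2 -1.3]
delta_cm [0.05 0.   0.09] rot_deg [0. 0. 0.]
```

Request:
move_arm --series '[{"grip": 0, "delta_pos": [0, 0, 0.1], "rot": [0, 0, 0]}, {"grip": 0, "delta_pos": [0, 0, 0.1], "rot": [0, 0, 0]}, {"grip": 0.5, "delta_pos": [0, 0, 0.1], "rot": [0, 0, 0]}, {"grip": 0.5, "delta_pos": [0, 0, 0.1], "rot": [0, 0, 0]}, {"grip": 0.5, "delta_pos": [0, 0, 0.1], "rot": [0, 0, 0]}]'

```text
t: 25.32
tool_pos: [0.5523, 0.368, 0.0259]
ee_rot: [1.0, 0.025, 0.0, -0.0]
ft_force: [0.5, 0.2, -0.9]
grip_width: 0.0428
```

Request:
move_arm --series '[{"grip": 0.5, "delta_pos": [0, 0, 0], "rot": [0, 0, 0]}, {"grip": 0.5, "delta_pos": [0, 0, -3], "rot": [0, 0, 0]}, {"grip": 0.5, "delta_pos": [0, 0, -7], "rot": [0, 0, 0]}, {"grip": 0.5, "delta_pos": [0, 0, -11], "rot": [0, 0, 0]}]'

```text
t: 25.82
tool_pos: [0.5519, 0.3678, 0.1365]
ee_rot: [1.0, 0.025, -0.0, 0.0]
ft_force: [1.2, -0.0, -0.9]
grip_width: 0.0423
```

```bash
python3 go.py 0.5707 0.0108 0.14 2.09
```

```text
t 25.825 pos [0.5519 0.3678 0.1365] w 0.0423 q6 2.04 f [ 1.2 -0.  -0.9]
delta_cm [ 0.07 35.74 -0.34] rot_deg [  -0.     0.  -116.8]
```

Request:
move_arm --series '[{"grip": 0.5, "delta_pos": [0, 3, -0.3], "rot": [0, 0, -10.5]}, {"grip": 0.6, "delta_pos": [0, 7, -0.3], "rot": [0, 0, -21]}, {"grip": 0.6, "delta_pos": [0, 11, -0.3], "rot": [0, 0, -31.5]}, {"grip": 0.6, "delta_pos": [0, 14, -0.3], "rot": [0, 0, -42]}, {"grip": 0.6, "delta_pos": [0, 18, -0.3], "rot": [0, 0, -52]}]'

```text
t: 26.45
tool_pos: [0.5614, 0.1874, 0.1389]
ee_rot: [0.886, 0.464, 0.0, -0.0]
ft_force: [0.1, -0.4, 0.3]
grip_width: 0.0511
```

```bash
python3 go.py 0.5707 0.0108 0.14 2.09; python3 pic.py g17 0.5525 0.3677
```

```text
t 26.45 pos [0.5614 0.1874 0.1389] w 0.0511 q6 0.86 f [ 0.1 -0.4  0.3]
delta_cm [-13.98  10.83  -0.12] rot_deg [  0.   -0.  -64.5]
top crop origin 87 113
scene crop origin 362 87
```

View pics/g17.png

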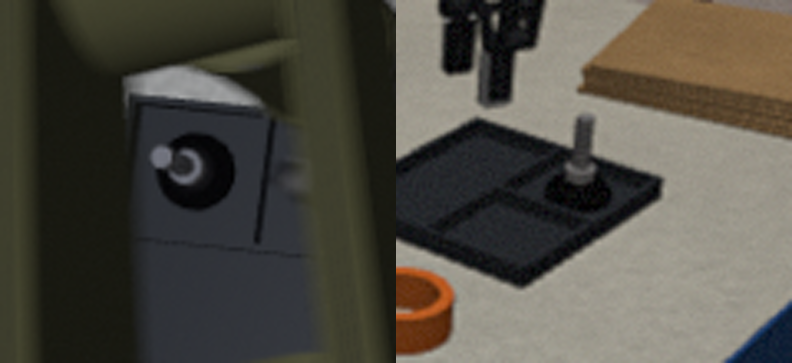

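The foot stands upright in the grey tray's +y small compartment. I'll carry on to the angle bracket.

Request:
move_arm --series '[{"grip": 0.6, "delta_pos": [-3, 2.3, 0], "rot": [0, 0, -10.5]}, {"grip": 0.6, "delta_pos": [-6, 4.6, 0], "rot": [0, 0, -21]}, {"grip": 0.6, "delta_pos": [-9, 7, 0], "rot": [0, 0, -31.5]}, {"grip": 0.6, "delta_pos": [-12, 9.3, 0], "rot": [0, 0, -42]}, {"grip": 0.6, "delta_pos": [-14, 10.8, 0], "rot": [0, 0, -52]}]'

```text
t: 27.18
tool_pos: [0.5694, 0.0104, 0.1388]
ee_rot: [0.594, 0.804, 0.0, 0.0]
ft_force: [0.2, 0.5, -0.3]
grip_width: 0.0515
```

```bash
python3 go.py 0.5707 0.0108 0.12 2.09
```

```text
t 27.175 pos [0.5694 0.0104 0.1388] w 0.0515 q6 -0.35 f [ 0.2  0.5 -0.3]
delta_cm [-0.    0.13  1.88] rot_deg [  0.    0.  -12.6]
```

Request:
move_arm --series '[{"grip": 0.6, "delta_pos": [0, 0.1, 0], "rot": [0, 0, -6.3]}, {"grip": 0.6, "delta_pos": [0, 0.1, 0], "rot": [0, 0, -12.6]}, {"grip": 0.6, "delta_pos": [0, 0.1, 3], "rot": [0, 0, -12.6]}, {"grip": 0.6, "delta_pos": [0, 0.1, 6], "rot": [0, 0, -12.6]}, {"grip": 0.6, "delta_pos": [0, 0.1, 8], "rot": [0, 0, -12.6]}]'

```text
t: 27.8
tool_pos: [0.5697, 0.0125, 0.0575]
ee_rot: [0.504, 0.864, -0.0, -0.001]
ft_force: [0.1, -0.3, 0.5]
grip_width: 0.0512
```

```bash
python3 pic.py g18 0.5707 0.0108; python3 go.py 0.5707 0.0108 0.015 2.09
```

```text
top crop origin 254 107
scene crop origin 287 151
t 27.9 pos [0.5682 0.0124 0.0565] w 0.0511 q6 -0.57 f [-0.3 -0.2 -0.2]
delta_cm [-0.28  0.15  4.15] rot_deg [-0.2 -0.2 -0.3]
```

View pics/g18.png

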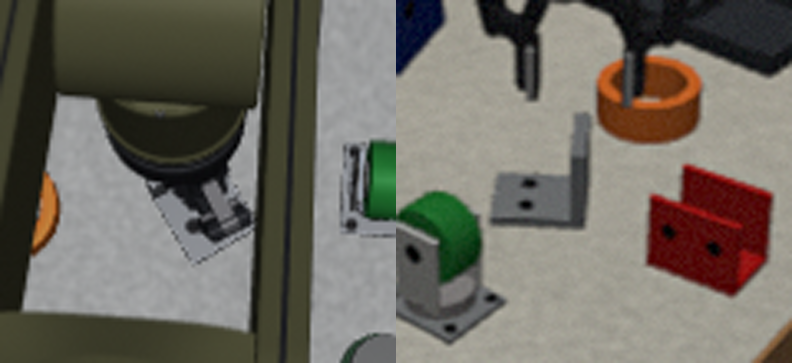

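Request:
move_arm --series '[{"grip": 0.6, "delta_pos": [-0.2, 0.1, 2], "rot": [0, 0, 0]}, {"grip": 0.6, "delta_pos": [-0.2, 0.1, 3.5], "rot": [0, 0, 0]}, {"grip": 0.6, "delta_pos": [-0.2, 0.1, 4.1], "rot": [0, 0, 0]}, {"grip": 0.6, "delta_pos": [-0.2, 0.1, 4.1], "rot": [0, 0, 0]}]'

```text
t: 28.4
tool_pos: [0.5718, 0.0106, 0.0176]
ee_rot: [0.504, 0.864, -0.0, -0.0]
ft_force: [0.3, -0.4, -0.0]
grip_width: 0.0513
```

```bash
python3 pic.py g19 0.5707 0.0108; python3 go.py 0.5707 0.0108 0.015 2.09
```

```text
top crop origin 254 107
scene crop origin 287 151
t 28.5 pos [0.5724 0.0105 0.0182] w 0.0514 q6 -0.57 f [0.6 0.1 0.4]
delta_cm [ 0.11 -0.14  0.32] rot_deg [ 0.   0.  -0.2]
```

View pics/g19.png

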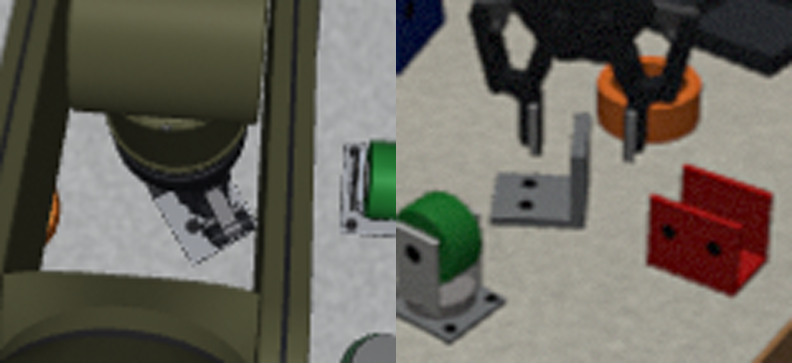

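Both fingers straddle the leg, clear of the base and the red bracket. I'll grip with more force.

Request:
move_arm --series '[{"grip": 0.4, "delta_pos": [0.1, -0.1, 0.3], "rot": [0, 0, 0]}, {"grip": 0, "delta_pos": [0.1, -0.1, 0.3], "rot": [0, 0, 0]}, {"grip": 0, "delta_pos": [0.1, -0.1, 0.3], "rot": [0, 0, 0]}, {"grip": 0, "delta_pos": [0.1, -0.1, 0.3], "rot": [0, 0, 0]}, {"grip": 0, "delta_pos": [0.1, -0.1, 0.3], "rot": [0, 0, 0]}]' --grip_force 80

```text
t: 29.12
tool_pos: [0.5706, 0.0109, 0.015]
ee_rot: [0.504, 0.864, 0.0, 0.0]
ft_force: [-2.1, 0.1, 4.4]
grip_width: 0.0081
```

Request:
move_arm --series '[{"grip": 0, "delta_pos": [0, 0, 0], "rot": [0, 0, 0]}, {"grip": 0, "delta_pos": [0, 0, 0], "rot": [0, 0, 0]}, {"grip": 0, "delta_pos": [0, 0, -2], "rot": [0, 0, 0]}, {"grip": 0, "delta_pos": [0, 0, -6], "rot": [0, 0, 0]}, {"grip": 0, "delta_pos": [0, 0, -10], "rot": [0, 0, 0]}]'

```text
t: 29.75
tool_pos: [0.57, 0.011, 0.1146]
ee_rot: [0.504, 0.864, -0.0, -0.001]
ft_force: [1.0, 0.9, -2.0]
grip_width: 0.0079
```

```bash
python3 pic.py g20 0.5707 0.0108; python3 go.py 0.5707 0.0108 0.015 2.09
```

```text
top crop origin 254 107
scene crop origin 287 151
t 29.85 pos [0.5743 0.0108 0.1186] w 0.0083 q6 -0.57 f [ 1.1 -1.3 -2.3]
delta_cm [ 0.22 -0.39 10.36] rot_deg [ 0.4  0.3 -0.2]
```

View pics/g20.png

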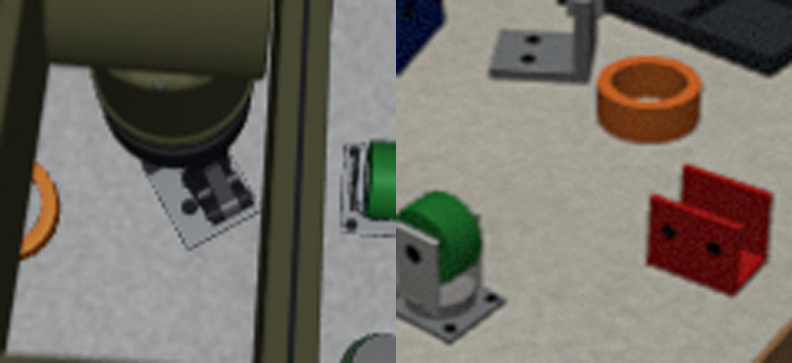

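```bash
python3 go.py 0.4834 0.2974 0.115 1.48
```

```text
t 29.85 pos [0.5743 0.0108 0.1186] w 0.0083 q6 -0.57 f [ 1.1 -1.3 -2.3]
delta_cm [29.42  6.21  0.27] rot_deg [ 0.5  0.1 34.7]
```

Request:
move_arm --series '[{"grip": 0, "delta_pos": [5, 1.1, 0], "rot": [0, 0, 7]}, {"grip": 0, "delta_pos": [11, 2.3, 0], "rot": [0, 0, 14]}, {"grip": 0, "delta_pos": [17, 3.6, 0], "rot": [0, 0, 21]}, {"grip": 0, "delta_pos": [23, 4.9, 0], "rot": [0, 0, 28]}, {"grip": 0, "delta_pos": [29, 6, 0], "rot": [0, 0, 34.7]}]'

```text
t: 30.48
tool_pos: [0.4786, 0.2943, 0.113]
ee_rot: [0.74, 0.673, -0.001, -0.0]
ft_force: [0.4, 0.4, -1.5]
grip_width: 0.0079
```

```bash
python3 go.py 0.4834 0.2974 0.06 1.48
```

```text
t 30.475 pos [0.4786 0.2943 0.113 ] w 0.0079 q6 0.57 f [ 0.4  0.4 -1.5]
delta_cm [0.36 0.46 5.3 ] rot_deg [-0.1  0.1 -0.2]
```

Request:
move_arm --series '[{"grip": 0, "delta_pos": [0.3, 0.4, 1], "rot": [0, 0, 0]}, {"grip": 0, "delta_pos": [0.3, 0.4, 4], "rot": [0, 0, 0]}, {"grip": 0, "delta_pos": [0.3, 0.4, 6.5], "rot": [0, 0, 0]}, {"grip": 0, "delta_pos": [0.3, 0.4, 6.5], "rot": [0, 0, 0]}, {"grip": 0, "delta_pos": [0.3, 0.4, 6.5], "rot": [0, 0, 0]}]'

```text
t: 31.1
tool_pos: [0.4846, 0.2948, 0.0495]
ee_rot: [0.739, 0.674, -0.0, 0.0]
ft_force: [-0.1, 0.1, -1.8]
grip_width: 0.0082
```

```bash
python3 pic.py g21 0.46 0.30; python3 go.py 0.4834 0.2974 0.019 1.48
```

```text
top crop origin 116 156
scene crop origin 317 87
t 31.2 pos [0.4853 0.2954 0.0505] w 0.0083 q6 0.56 f [ 0.4  0.4 -2.1]
delta_cm [ 0.18 -0.21  3.15] rot_deg [ 0.1 -0.1 -0. ]
```

View pics/g21.png

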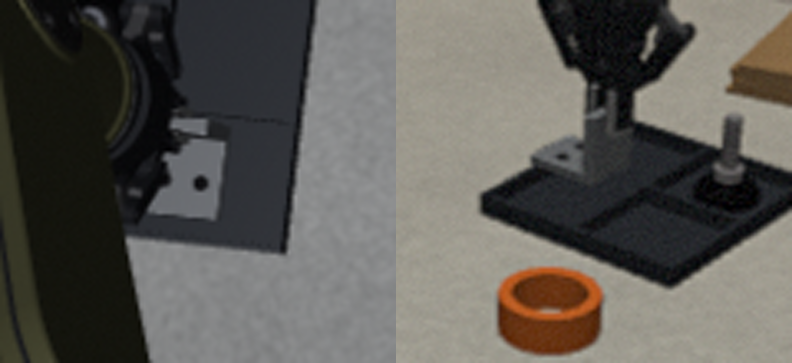

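Request:
move_arm --series '[{"grip": 0, "delta_pos": [0.1, -0.2, 1.2], "rot": [0, 0, 0]}, {"grip": 0, "delta_pos": [0.1, -0.2, 2.2], "rot": [0, 0, 0]}, {"grip": 0, "delta_pos": [0.1, -0.2, 2.8], "rot": [0, 0, 0]}, {"grip": 0, "delta_pos": [0.1, -0.2, 3.1], "rot": [0, 0, 0]}, {"grip": 0, "delta_pos": [0.1, -0.2, 3.1], "rot": [0, 0, 0]}]'

```text
t: 31.82
tool_pos: [0.4819, 0.2964, 0.0191]
ee_rot: [0.738, 0.674, -0.0, -0.0]
ft_force: [-2.2, -1.0, 3.5]
grip_width: 0.008
```

```bash
python3 go.py 0.4834 0.2974 0.019 1.48
```

```text
t 31.825 pos [0.4819 0.2964 0.0191] w 0.008 q6 0.57 f [-2.2 -1.   3.5]
delta_cm [0.12 0.14 0.01] rot_deg [-0.  0.  0.]
```

It has touched down, so I'll release and retreat.

Request:
move_arm --series '[{"grip": 0.45, "delta_pos": [0, 0, 0], "rot": [0, 0, 0]}, {"grip": 0.45, "delta_pos": [0, 0, 0], "rot": [0, 0, 0]}, {"grip": 0.45, "delta_pos": [0, 0, 0], "rot": [0, 0, 0]}, {"grip": 0.45, "delta_pos": [0, 0, 0], "rot": [0, 0, 0]}, {"grip": 0.45, "delta_pos": [0, 0, -4], "rot": [0, 0, 0]}]'

```text
t: 32.45
tool_pos: [0.4798, 0.2953, 0.0563]
ee_rot: [0.738, 0.674, -0.004, -0.001]
ft_force: [0.1, 0.7, 0.0]
grip_width: 0.0383
```

Request:
move_arm --series '[{"grip": 0.45, "delta_pos": [0, 0, -6], "rot": [0, 0, 0]}, {"grip": 0.45, "delta_pos": [0, 0, -12], "rot": [0, 0, 0]}, {"grip": 0.45, "delta_pos": [-5, 0, -15], "rot": [0, 0, 0]}, {"grip": 0.45, "delta_pos": [-11, 0, -15], "rot": [0, 0, 0]}, {"grip": 0.45, "delta_pos": [-17, 0, -15], "rot": [0, 0, 0]}]'

```text
t: 33.08
tool_pos: [0.4671, 0.126, 0.2096]
ee_rot: [0.738, 0.675, 0.001, 0.001]
ft_force: [1.1, -1.0, 0.3]
grip_width: 0.0381
```

Request:
move_arm --series '[{"grip": 0.45, "delta_pos": [-5, -1, 0], "rot": [0, 0, 0]}, {"grip": 0.45, "delta_pos": [-10, -2, 0], "rot": [0, 0, 0]}, {"grip": 0.45, "delta_pos": [-15, -2, 0], "rot": [0, 0, 0]}, {"grip": 0.45, "delta_pos": [-15, -2, 0], "rot": [0, 0, 0]}]'

```text
t: 33.58
tool_pos: [0.433, -0.0231, 0.2089]
ee_rot: [0.74, 0.672, -0.0, 0.0]
ft_force: [-0.1, 0.8, 0.6]
grip_width: 0.0386
```

```bash
python3 - <<'E'
from station import sense,imaging
import cv2,numpy as np
s=sense(); print(s["t"],s["tool_pos"],s["qpos"])
t=imaging.camera("top"); c=imaging.camera("scene")
a=t["img"][80:300,100:520]; b=c["img"][90:360,100:480]
cv2.imwrite("pics/fin_t.png",cv2.resize(a,None,fx=1.9,fy=1.9,interpolation=cv2.INTER_CUBIC)); cv2.imwrite("pics/fin_s.png",cv2.resize(b,None,fx=2.1,fy=2.1,interpolation=cv2.INTER_CUBIC))
E
```

```text
33.575 [ 0.43302261 -0.02310991  0.20885142] [-1.49933815e-01  1.08543608e-01  1.78097702e+00 -9.91596111e-04
  1.25161059e+00 -5.37158013e-02]
```

View pics/fin_t.png

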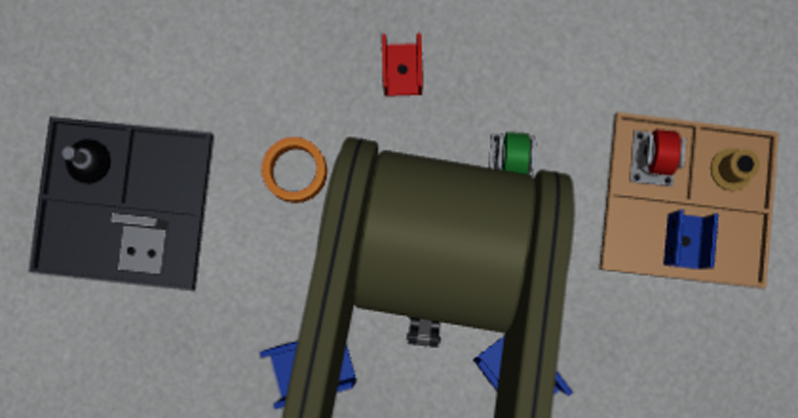

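View pics/fin_s.png

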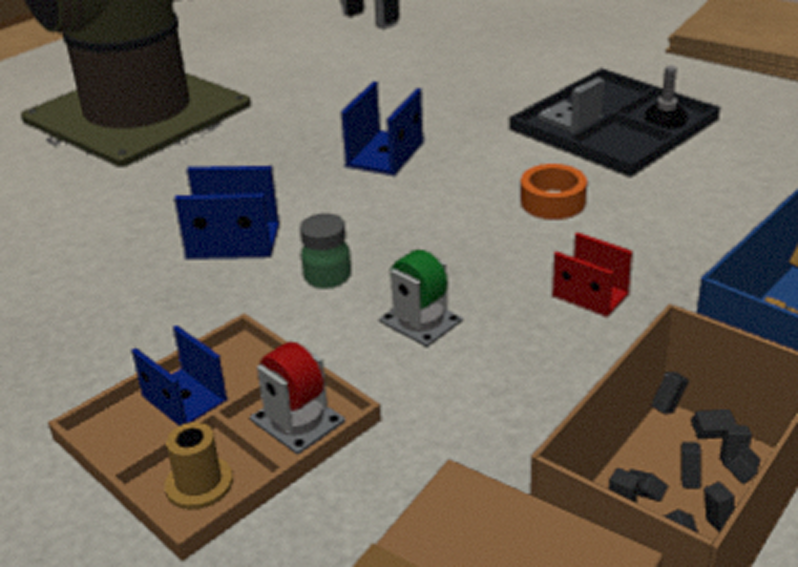

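All five parts look seated. I'll check the placed poses numerically, the angle bracket in particular because it sits near the divider.

```bash
python3 - <<'E'
from h import *; import pickle
from station import imaging,nets
P=pickle.load(open("poses.pkl","rb")); P["grey_tray"]=np.array([.506,.3255,-.091])
ct=imaging.camera("top"); cs=imaging.camera("scene")
T={"cardboard_tray":{"blue_bracket":([.475,-.319],-.098),"red_caster":([.566,-.282],-.098),"brass_bush":([.558,-.374],0)},"grey_tray":{"angle_bracket":([.4585,.298],3.05),"levelling_foot":([.5525,.3677],0)},None:{"red_bracket":(P["red_bracket"][:2],P["red_bracket"][2]),"green_caster":(P["green_caster"][:2],P["green_caster"][2])}}
for tr,d in T.items():
    for n,(x0,y) in d.items():
        z=.004 if tr else 0; obs=[]
        for c in(ct,cs):
            e=nets.cut_out(n,c); u=proj([[*x0,.02]],c)[0]
            e=[q for q in e if np.hypot(*(np.array(q["rect"][:2])-u))<25 and q["rect"][2]<70]
            if e and not(n=="green_caster" and c is ct): obs.append((c,np.array(e[0]["pixels"])))
        if not obs: print(n,"none");continue
        f,p=fit(n,obs,np.array(x0),[y],z)[0]
        if tr:
            q=P[tr]; dx=p[:2]-q[:2]; a=q[2]; l=np.array([np.cos(a)*dx[0]+np.sin(a)*dx[1],-np.sin(a)*dx[0]+np.cos(a)*dx[1]])
        else: l=p[:2]-x0
        print(n,"views",len(obs),"cost",round(f,3),"local mm",(l*1000).round(1),"yaw",round(p[2],2))
m=[]
for c,(a,u) in((ct,(175,140)),(cs,(115,340))):
    k=6; im=cv2.resize(c["img"][a:a+60,u:u+65],None,fx=k,fy=k,interpolation=cv2.INTER_CUBIC); m.append(im)
cv2.imwrite("pics/fa.png",np.hstack(m))
E
```

```text
blue_bracket views 2 cost 0.112 local mm [-47.4  -0.6] yaw -0.14
red_caster views 2 cost 0.071 local mm [43.1 45.1] yaw -0.11
brass_bush views 2 cost 0.141 local mm [ 41.7 -47. ] yaw 0.22
angle_bracket views 2 cost 0.158 local mm [-46.  -29.7] yaw 3.04
levelling_foot views 2 cost 0.096 local mm [42.  48.4] yaw 0.02
red_bracket views 2 cost 0.105 local mm [0.3 0.2] yaw 0.06
green_caster views 1 cost 0.072 local mm [-0.4 -0.1] yaw 3.05
```

View pics/fa.png

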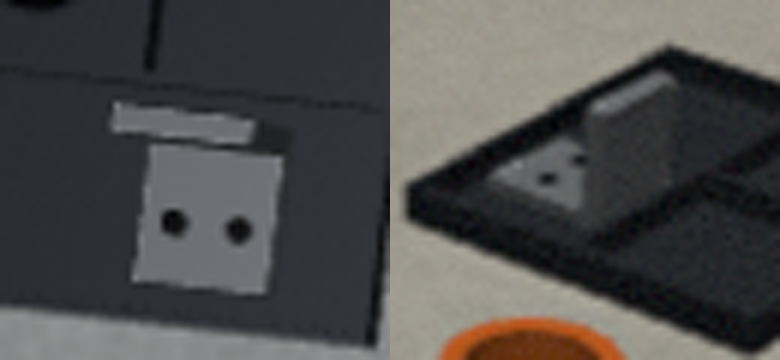

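All five sit well inside their compartments and the angle bracket's base is flat. I'll hand the job in.

```bash
python3 -c "
from station import arm,sense
print(sense()['t']); print(arm.job_done())"
```

```text
34.475
the job is handed in; nothing more can be done
None
```

Both kits are made up, and I handed the job in at t = 34.5 s of the 128 s allowed; no verdict was reported.

| Part | Tray and compartment | Position in tray frame, x, y (mm) |
|---|---|---|
| Blue U-bracket (smallest blue one) | cardboard, long | -47, -1 |
| Red-wheeled caster | cardboard, +y small | 43, 45 |
| Brass bush | cardboard, -y small | 42, -47 |
| Angle bracket | grey, long | -46, -30 |
| Levelling foot | grey, +y small | 42, 48 |

- **Placement:** in the last pictures all five stand upright and released, with the arm clear. Height and tilt were judged from the pictures, not measured separately.
- **Left in the stock:** the red U-bracket and the green-wheeled caster are where they started, within 0.5 mm. The arm hid part of the green caster from above, so that check used the scene camera only.
- **What went wrong or disagreed:**
  - The first grip on the bush was too shallow, so I reopened and gripped 8 mm lower.
  - The fingertips sat about 15 mm higher than I read from the tool frame, so I went deeper on the later grips.
  - The measured finger opening read 1 to 4 mm below the part sizes, but every grip held.
  - The outline fits for the angle bracket and the bush were the loosest. I checked the angle bracket in a close-up, and the bush in its earlier picture and the final overview.

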